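Secure the specimen carrier with a snap hook

ROBOT

A 6-joint arm with a two-finger parallel gripper is mounted at the origin on the work surface. World frame = base frame: x ahead of the robot, y to its left, z up, the work surface at z = 0. Lengths are in m, angles in rad, forces in N, time in s.
With the tool pointing down it reaches from about 0.3 to 0.775 m from the base axis. Payload 14.6 kg.
Tool frame: the origin (TCP) lies midway between the tips of the shut fingers; the grasp point (between the pads) lies 19 mm behind it (ctrl.tcp_to_grasp is the distance from the TCP to the grasp point, in m); x points along the fingers, y is the direction in which the jaws open and shut, and the axes are right-handed (so a half turn about x gives the same grasp; the last joint's range is limited). The gripper opens to 94 mm and grips with 3 to 60 N. Pads are 16 mm wide; open, the fingers measure 119 mm over their backs; the gripper's body (75 mm by 177 mm) begins 78 mm behind the grasp point.
Start: joints at [1.204, 0.3, 1.521, -0, 1.321, -0.067], TCP at [0.162, 0.525, 0.205] pointing down, gripper open.
Joint ranges: [-3.03, 3.03], [-0.79, 2.21], [0.23, 2.52], [-1.04, 4.18], [0, 3.07], [-2.55, 2.55]. Speed limits (rad/s): [2.22, 2.22, 2.57, 3.14, 3.14, 3.14].

INTERFACE

Orientations are given as [roll, pitch, yaw] about the fixed x, y, z axes, in that order (R = Rz(yaw) Ry(pitch) Rx(roll)).
In Python, from station import ctrl gives the robot as it stands.
- The arm moves only by the tool jog_arm, never from a script. Its argument "rows" is one flat list of numbers, 7 for each row, row after row: the shift along the world's x, y, z in m, then the turn, a rotation vector about the world's x, y, z in degrees, then the closure, from 0 (fully open) to 1 (shut). A call has 1 to 8 rows; each row shifts and turns the commanded pose from where the row before left it; what a row does not reach is not made up. A row lasts 1/12 s, in which the tool goes at most 41.7 mm and 7.16 degrees, less where a joint would pass 70% of its speed; a pose out of reach is approached as far as the arm can. A call with a gripper value outside its range is refused whole. The fingers move at their own pace and stop on an object; "squeeze" is the grip in N (left out, the last holds). Time passes only in rows, so rows that do not move let the fingers close. It gives the time, the measured TCP pose, the force and the opening at its end, in the units of the state.
- ctrl.get_obs(): the state, without advancing time (a new reading comes with each control period).
- ctrl.camera(name): name is "side" or "top"; returns (picture, depth): 400x640x3 uint8, red, green, blue; 400x640 float32, m along the optical axis (not along the pixel's ray), 0 where there is no reading.
- ctrl.camera_model(name): a dict with "K" (3x3 intrinsics, pixels), "extrinsics" (4x4, takes a point from camera to world coordinates). Camera axes: x right, y down, z forward; pixel columns grow to the right and rows downward; lengths in m; the calibration is good to about 2 mm. A picture is of the moment at which its call begins. camera_model takes no time and is no camera call.
- ctrl.hand_in(): hands the job in, once; it reports no verdict.
The state is a dict: "time_s": time; "qpos": joint angles; "joint_vel": joint speeds; "tau": joint torques, N m; "ee_pos": TCP position; "eef_rot": TCP orientation; "force": force on the tool from outside, world axes, zero at the start; "moment": the same for the moment, N m; "grip_width": finger opening in m.
Only numpy, scipy, OpenCV 4.12 (cv2) and the standard library are available. Lean on these libraries where they do the work, as an engineer would, in place of code of your own. Each camera call takes 0.05 s, during which the arm holds its last target.

TASK

Secure the lid of the live-specimen carrier: fold the hasp strap down flat over the steel eye, then take the snap hook from the bench and, keeping it flat, push its sprung gate against the eye's near leg (the leg at the carrier's front edge) until the leg is inside the hook and the gate snaps shut behind it. Press gently, by feel, without ramming the hook against the eye, and let go with the hook lying over the strap; leave the other things on the bench where they are.

Things in the scene. Friction and masses are not known exactly. Their poses are not given: they have to be found in the camera images.
- carrier: live-specimen carrier, fixed to the bench: aluminium-framed box with clear walls and a closed top door, 240 (x) by 280 (y) by 140 mm high. Origin: centre of its underside; x points from its front (robot side) to its back, z up
- eye_foot (a point): nominal centre of the steel eye on the carrier's top at its front: an upside-down U of 6 mm round bar, 40 mm tall; two upright legs 32 mm apart (centre to centre) along the carrier's x. Its screw slots let it sit up to 13 mm to the front or the back of this point; where is not measured. It does not shift, but its small screws should not be loaded over 15 N. Axes as the carrier's
- near_leg (a point): nominal axis of the eye's near (front) leg, 20 mm above the carrier's top (16 mm in front of eye_foot); axes as the carrier's. The real leg (real_leg in any rules), 6 mm thick, stands within 13 mm of this along the carrier's x: find it by touch
- hasp_hinge (a point): middle of the hinge line of the hasp strap (the line runs along the carrier's y), 2.5 mm above the carrier's top, 85 mm behind eye_foot; axes as the carrier's
- hasp (a joint): angle of the steel strap, rad: 0 = flat towards the front over the eye, 1.57 = upright, more = leaning back. 128 mm long from the hinge, 44 wide, 3 thick; a 16 mm wide slot from 51 to 119 mm clears the eye. Flat, its upper face is 4 mm above the carrier's top. Stiff hinge (0.07 N m): it stays where left and must be pushed over from behind and right down
- clip_shank (a point): steel snap hook, about 0.14 kg, lying flat on the bench; 128 long, 40 wide, 11 mm thick. Point: centre of its straight shank (32 long, 14 wide, 11 thick: hold it here), 5.5 mm above its underside. x points along the hook to its nose, y to the gate side, z up. Tail ring from x = -44 to -14 mm; back bar, 9 mm thick, along y = -15.5; nose end at x = 83.5. Open inside from y = -11 to 13
- nose_tip (a point): on the snap hook: end of its rounded nose, where the shut gate ends; 65 mm ahead (x) and 16 mm to the gate side (y) of clip_shank; axes as the hook's. The nose is 9 mm round bar, curving on from here to the back bar
- gate_pivot (a point): on the snap hook: pivot of the gate, 22 mm ahead (x) and 16 mm to the side (y) of clip_shank; axes as the hook's. The gate is a 5.5 mm round bar, 42 mm long, from here to the nose tip. A leg pushed in 4 to 7 mm short of the nose tip slips past the gate's end some 24 to 29 mm after touching it; a few mm further it runs against the back bar. Farther from the tip there is hardly room to pass
- gate (a joint): angle of the snap hook's gate, rad: 0 = shut, 0.7 = fully open inwards (to the hook's -y). A spring closes it: pushing it open near its tip takes 4 to 8 N, dropping to nothing as it snaps shut
- dish: bystander: clear round dish with a paper label, 94 mm across, 15 mm high; origin at its underside
- forceps: bystander: slim steel forceps, 130 mm long, lying flat; origin at the middle, underside
- s_hook: bystander: plain open steel S-hook without a gate, 74 mm long, 8 mm thick, lying flat; origin at the middle, underside
- mug: bystander: white mug, 80 mm across, 95 mm high; origin at its underside
Not all that is in view belongs to the job. What is shaped like the part that bears clip_shank but red is not meant.

How it is judged:
On the way, in this order (a step that is already met when the one before it is completed fails the run):
1. the hasp strap is folded down flat over the eye (value of joint hasp below 0.08 rad), for 0.2 s.
2. the near leg of the eye pushes the gate of the snap hook open (value of joint gate above 0.3 rad and contact force between clip and eye above 1 N), for 0.02 s.
3. the gate has snapped shut with the near leg inside the hook (value of joint gate below 0.06 rad and x of real_leg in the frame of clip_shank between 0.018 and 0.076 m and y of real_leg in the frame of clip_shank between -0.013 and 0.013 m), for 0.1 s.
At the end, for the whole second after the job is handed in: The strap lies flat over the eye (within 0.08 rad), the snap hook lies at rest and flat (within 0.25 rad) over the strap, released, with the eye's near leg inside the hook and the gate shut behind it (within 0.06 rad) (all of step 3 and value of joint hasp below 0.08 rad and z of real_leg in the frame of clip_shank above -0.01 m and angle between clip_shank's own z axis and vertical below 0.25 rad and linear speed of clip below 0.02 m/s); the robot touches nothing.
It fails at once if the snap hook is rammed against the eye (more than 15 N) (contact force between clip and eye above 15 N).
It fails at once if the dish, forceps, S-hook or mug is pushed away (more than 30 mm) (distance of any of dish, forceps, s_hook, mug from where it was at the start of the episode above 0.03 m).
It also fails if it takes over 72 s, if anything falls off the work surface, if the arm or the gripper's body presses on something with over 40 N, if the wrist force passes 120 N, or if a joint passes its speed limit or range.

## Working session

There is one attempt and no reset: what is moved stays moved. The work goes in short steps, Python scripts to look and compute and a tool call to move; the robot and the scene stay as the last step left them, time stands still between calls to the robot, and variables do not carry over. Pictures are saved under pics/ and viewed, and the job is handed in when it is done.

Besides the shell and the picture viewer there is one more tool, called after "Request:" as a command line: name --argument value ..., lists and objects as JSON in quotes. jog_arm: Moves the arm, as the interface text tells. Its arguments: {"type":"object","properties":{"rows":{"type":"array"},"squeeze":{"type":"number"}},"required":["rows"]}

```bash
ls; mkdir -p pics; python3 - <<'E'
from station import ctrl
import cv2,numpy as np
print(ctrl.get_obs()); print(ctrl.tcp_to_grasp)
for n in("side","top"):
    p,d=ctrl.camera(n); m=ctrl.camera_model(n); print(n,m)
    cv2.imwrite(f"pics/{n}0.png",p[:,:,::-1]); np.savez(f"pics/{n}0.npz",p=p,d=d,K=m["K"],E=m["extrinsics"])
E
```

```text
pics
{'time_s': 0.0, 'qpos': array([ 1.20437751e+00,  3.00473344e-01,  1.52156719e+00,  1.87482233e-05,
        1.32069167e+00, -6.66074552e-02]), 'joint_vel': array([-9.35630059e-04,  4.29518967e-04,  2.04473158e-05, -1.13730172e-03,
        2.52870297e-03,  1.18043244e-03]), 'tau': array([-8.47620668e-04, -5.31812525e+01, -3.52739668e+01,  7.07448763e-02,
        2.43707048e-02, -1.53810365e-04]), 'ee_pos': array([0.16234752, 0.52522669, 0.20489097]), 'eef_rot': array([-1.65333823,  1.56965663, -1.95315425]), 'force': array([-0.25110895, -0.56864224,  0.64930425]), 'moment': array([ 0.01821153, -0.02997485,  0.01541903]), 'grip_width': 0.09390795207270175}
0.0188
side {'K': array([[424.93657325,   0.        , 316.99822155],
       [  0.        , 424.93657325, 201.39092912],
       [  0.        ,   0.        ,   1.        ]]), 'extrinsics': array([[ 0.9209276 , -0.22366088,  0.31916792,  0.27051999],
       [-0.38973032, -0.52509371,  0.75656254, -0.4759542 ],
       [-0.00162037, -0.82112874, -0.57074072,  0.60840691],
       [ 0.        ,  0.        ,  0.        ,  1.        ]])}
top {'K': array([[494.34084292,   0.        , 320.17677002],
       [  0.        , 494.34084292, 208.69677534],
       [  0.        ,   0.        ,   1.        ]]), 'extrinsics': array([[ 0.01679835, -0.99757873,  0.06748704,  0.44508795],
       [-0.99969762, -0.01554508,  0.0190531 ,  0.12785811],
       [-0.01795788, -0.0677867 , -0.99753821,  1.10594497],
       [ 0.        ,  0.        ,  0.        ,  1.        ]])}
```

View pics/side0.png

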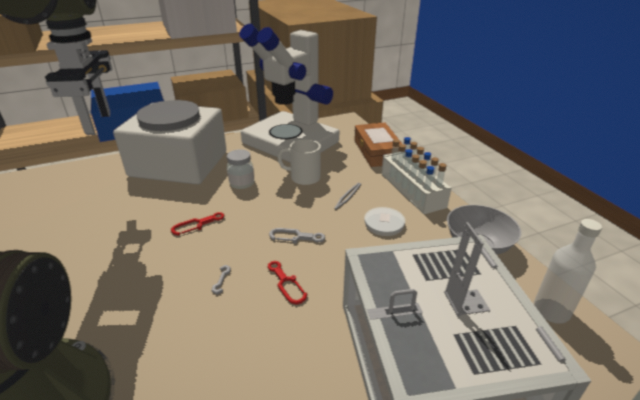

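View pics/top0.png

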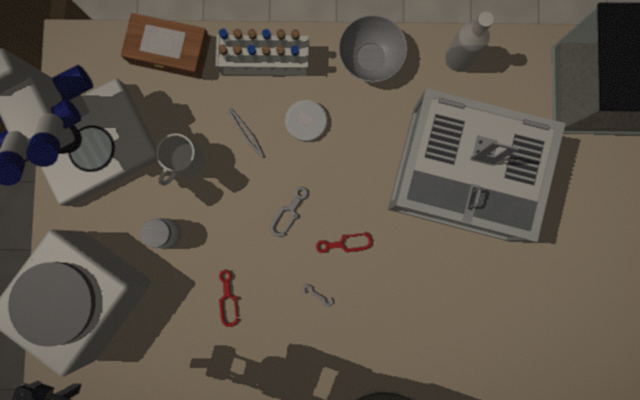

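```bash
cat > h.py <<'E'
import numpy as np,cv2
def load(n):
    z=np.load(f"pics/{n}.npz"); return z["p"],z["d"],z["K"],z["E"]
def cloud(d,K,E):
    v,u=np.mgrid[:d.shape[0],:d.shape[1]]
    P=np.stack([(u-K[0,2])/K[0,0]*d,(v-K[1,2])/K[1,1]*d,d],-1)
    W=P@E[:3,:3].T+E[:3,3]; W[d==0]=np.nan; return W
def ray(u,v,z,K,E):
    r=E[:3,:3]@np.array([(u-K[0,2])/K[0,0],(v-K[1,2])/K[1,1],1]); t=(z-E[2,3])/r[2]; return E[:3,3]+t*r
def proj(P,K,E):
    c=(np.asarray(P)-E[:3,3])@E[:3,:3]; c=c@K.T; return c[...,:2]/c[...,2:]
def crop(p,u0,v0,u1,v1,s,out):
    cv2.imwrite(out,cv2.resize(p[v0:v1,u0:u1,::-1],None,fx=s,fy=s,interpolation=cv2.INTER_CUBIC))
E
python3 - <<'E'
from h import *
p,d,K,E=load("top0"); crop(p,260,170,340,250,7,"pics/t_clip.png"); crop(p,385,85,575,245,4,"pics/t_car.png")
W=cloud(d,K,E)
b=W[240:260,260:300]; print("bench z",np.nanmedian(b[...,2]))
ps,ds,Ks,Es=load("side0"); crop(ps,255,215,340,260,8,"pics/s_clip.png"); crop(ps,335,215,595,400,3,"pics/s_car.png")
Ws=cloud(ds,Ks,Es); print("bench side",np.nanmedian(Ws[240:255,240:260,2]))
for X,n in((W,"top"),(Ws,"side")):
    m=(X[...,2]>.13)&(X[...,2]<.15); q=X[m]; q=q[(q[:,0]>.3)&(q[:,1]<.1)]
    print(n,len(q),q.min(0),q.max(0),np.median(q[:,2]),cv2.minAreaRect(q[:,:2].astype(np.float32)))
E
```

```text
bench z 0.0007633571597382982
bench side 0.0006038897140109856
top 18090 [ 0.45427739 -0.48008768  0.13000045] [ 0.89970214 -0.00168858  0.14998029] 0.1403443253461656 ((0.6917005777359009, -0.2609255015850067), (0.4224940836429596, 0.45661094784736633), 76.16242218017578)
side 26424 [ 0.45713954 -0.33105629  0.13001141] [ 0.8877936  -0.00151312  0.14996768] 0.14005324248859732 ((0.6805057525634766, -0.18430006504058838), (0.28320473432540894, 0.3995009660720825), 76.17548370361328)
```

View pics/t_clip.png

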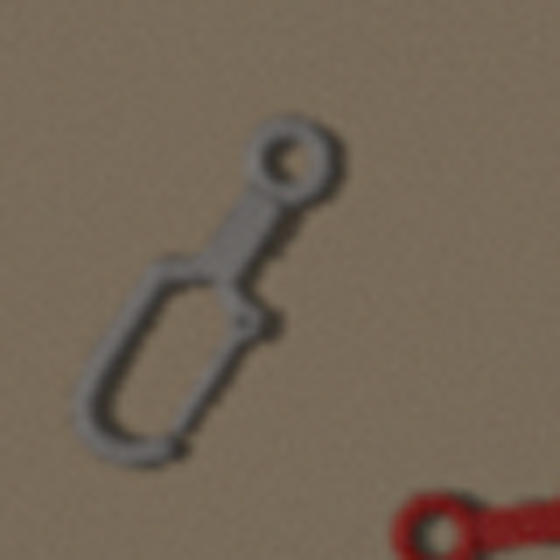

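View pics/t_car.png

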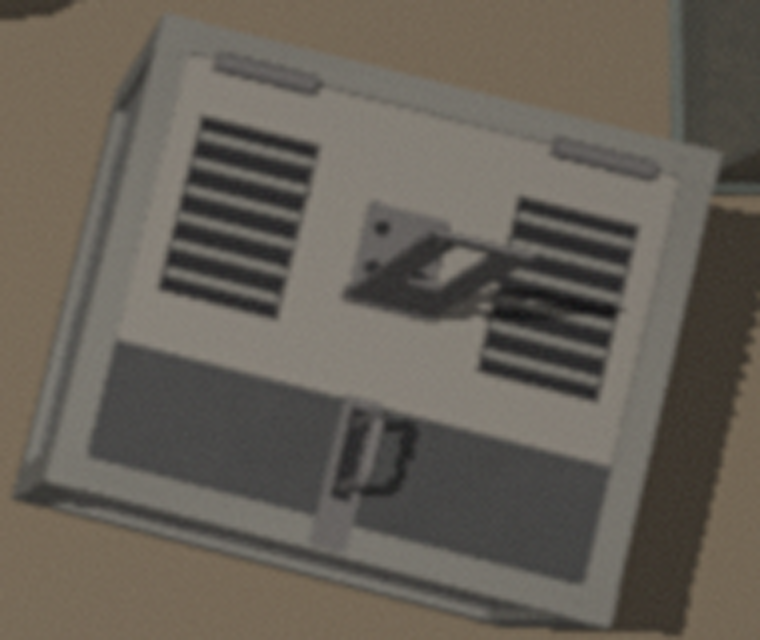

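View pics/s_clip.png

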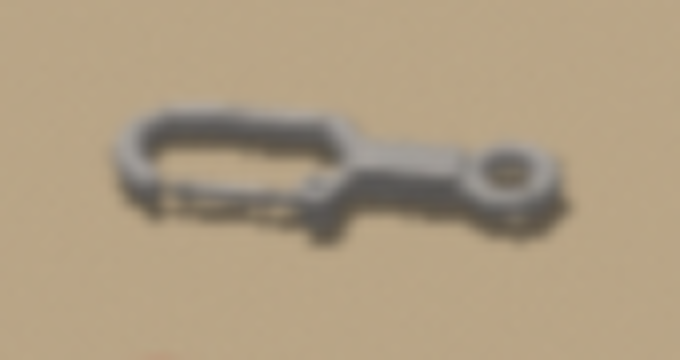

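View pics/s_car.png

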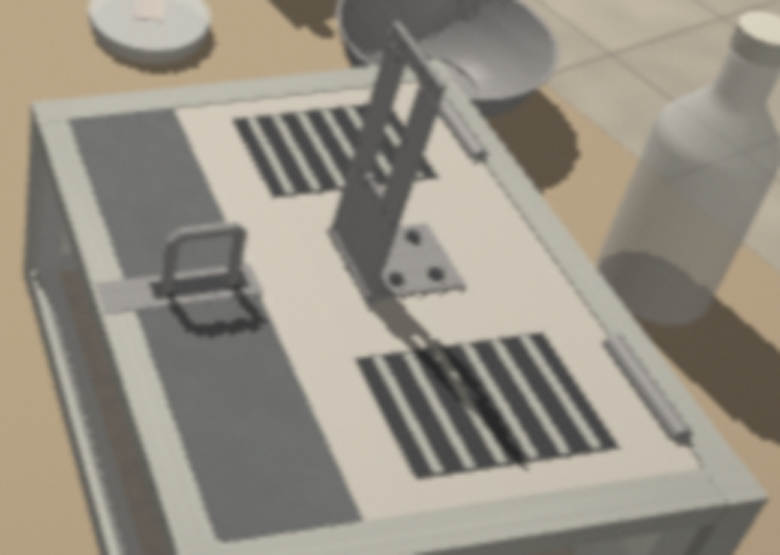

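The gated steel hook is at top (290,212) and side (297,236). The red look-alikes are at top (345,243) and (229,298), and the small S-hook at top (318,295) has no gate. The enlarged crops show grey steel, a tail ring, a shank and a gate pivot knob, so (290,212) is the one to take. Next I'll measure the poses.

```bash
cat > meas.py <<'E'
from h import *
from scipy.optimize import minimize
for n in("top0","side0"):
    p,d,K,E=load(n); X=cloud(d,K,E)
    m=(X[...,2]>.132)&(X[...,2]<.147)&(X[...,0]>.3)&(X[...,1]<.05)
    k,lab,st,ce=cv2.connectedComponentsWithStats(cv2.morphologyEx(m.astype(np.uint8),cv2.MORPH_OPEN,np.ones((3,3))))
    i=1+np.argmax(st[1:,4]); q=X[lab==i]; print(n,st[i],cv2.minAreaRect(q[:,:2].astype(np.float32)),np.median(q[:,2]))
    m=(X[...,2]>.15)&(X[...,0]>.4)&(X[...,0]<.85)&(X[...,1]<.02)&(X[...,1]>-.33)&(X[...,2]<.33)
    k,lab,st,ce=cv2.connectedComponentsWithStats(m.astype(np.uint8),connectivity=8)
    for i in range(1,k):
        if st[i,4]>8:
            q=X[lab==i]; print("  up",st[i],q.min(0).round(3),q.max(0).round(3),q.mean(0).round(3))
p,d,K,E=load("top0"); X=cloud(d,K,E)
# clip mask by height
for n,(u0,v0,u1,v1) in {"top0":(262,178,318,244),"side0":(262,222,332,252)}.items():
    p,d,K,E=load(n); X=cloud(d,K,E)
    s=X[v0:v1,u0:u1]; m=(s[...,2]>.006)&(s[...,2]<.02); print(n,m.sum(),np.nanmax(s[...,2]),cv2.minAreaRect(s[m][:,:2].astype(np.float32)),s[m].mean(0))
E
python3 meas.py
```

```text
top0 [  396    88   169   154 16815] ((0.6043418049812317, -0.1672016680240631), (0.28227388858795166, 0.24213217198848724), 76.16242218017578) 0.14035127876154851
  up [472 142  47  22 483] [ 0.603 -0.19   0.15 ] [ 0.621 -0.146  0.275] [ 0.611 -0.167  0.216]
  up [471 187  11  21  90] [ 0.517 -0.157  0.15 ] [ 0.554 -0.143  0.184] [ 0.535 -0.149  0.175]
side0 [  345   235   245   165 25440] ((0.604280412197113, -0.16554245352745056), (0.28307852149009705, 0.24264372885227203), 76.14308166503906) 0.1400657890843317
  up [ 446  222   37   90 1406] [ 0.602 -0.191  0.15 ] [ 0.62  -0.145  0.272] [ 0.61  -0.17   0.213]
  up [388 289  29  21 226] [ 0.516 -0.157  0.15 ] [ 0.553 -0.143  0.182] [ 0.534 -0.151  0.17 ]
top0 427 0.01640662521826952 ((0.5117906332015991, 0.21431736648082733), (0.14530609548091888, 0.10999991744756699), 3.927976608276367) [0.51610401 0.21678134 0.01009376]
side0 343 0.013999389035968868 ((0.5119264721870422, 0.21598884463310242), (0.04042331129312515, 0.12467142194509506), 55.6447868347168) [0.51390225 0.21562464 0.00945557]
```

```bash
cat > meas2.py <<'E'
from h import *
c=np.array([.6043,-.1664]); a=np.deg2rad(-13.85)
R=np.array([[np.cos(a),-np.sin(a)],[np.sin(a),np.cos(a)]])
for n in("top0","side0"):
    p,d,K,E=load(n); X=cloud(d,K,E)
    b=X[(X[...,2]>.146)&(X[...,2]<.3)&(X[...,0]>.48)&(X[...,0]<.66)&(X[...,1]<-.1)&(X[...,1]>-.23)]
    L=np.c_[(b[:,:2]-c)@R,b[:,2]-.14]
    e=L[(L[:,0]<-.035)&(L[:,2]<.05)]; s=L[(L[:,0]>-.03)]
    print(n,"eye",len(e),e.min(0).round(4),e.max(0).round(4))
    for lo in (.008,.016,.024,.032):
        q=e[(e[:,2]>lo)&(e[:,2]<lo+.008)]
        if len(q): print("   z",lo,np.sort(q[:,0].round(3))[::max(1,len(q)//12)], q[:,1].mean().round(4))
    print("strap",s.min(0).round(4),s.max(0).round(4))
    f=np.polyfit(s[:,2],s[:,0],1); print(" x=a z+b",f,"angle",90+np.rad2deg(np.arctan(f[0])), "y mid",(np.percentile(s[:,1],1)+np.percentile(s[:,1],99))/2)
# clip template
xs=[];
def tmpl():
    P=[]
    g=np.arange(-.05,.09,.0005); gx,gy=np.meshgrid(g,np.arange(-.022,.022,.0005))
    m=(abs(gx)<.016)&(abs(gy)<.007)
    r=np.hypot(gx+.029,gy); m|=(r<.015)&(r>.008)
    m|=(abs(gy+.0155)<.0045)&(gx>.02)&(gx<.065)
    m|=(abs(gy-.016)<.00275)&(gx>.022)&(gx<.065)
    rr=np.hypot((gx-.063)/1,gy-.0); m|=(gx>.063)&(rr<.0205)&(rr>.0115)
    m|=(gx>.012)&(gx<.022)&(abs(gy)<.018)
    m|=np.hypot(gx-.022,gy-.016)<.004
    return np.c_[gx[m],gy[m]]
T=tmpl()
from scipy.optimize import differential_evolution
for n,(u0,v0,u1,v1) in {"top0":(262,178,318,244),"side0":(262,222,332,252)}.items():
    p,d,K,E=load(n)
    q=p[v0:v1,u0:u1].astype(int); 
    hsv=cv2.cvtColor(p,cv2.COLOR_RGB2HSV)[v0:v1,u0:u1]
    m=(hsv[...,1]<55)
    M=np.zeros(d.shape,np.float32); M[v0:v1,u0:u1]=m
    cv2.imwrite(f"pics/mask_{n}.png",cv2.resize((m*255).astype(np.uint8),None,fx=7,fy=7,interpolation=0))
    S=8
    ob=cv2.resize(M[v0:v1,u0:u1],None,fx=4,fy=4,interpolation=cv2.INTER_LINEAR)>.5
    def cost(t):
        x,y,th=t; Rr=np.array([[np.cos(th),-np.sin(th)],[np.sin(th),np.cos(th)]])
        W=T@Rr.T+[x,y]; z=np.full((len(W),1),.010)
        uv=proj(np.c_[W,z],K,E); i=np.floor((uv-[u0-.5,v0-.5])*4).astype(int)
        im=np.zeros(ob.shape,bool); ok=(i>=0).all(1)&(i[:,0]<im.shape[1])&(i[:,1]<im.shape[0]); im[i[ok,1],i[ok,0]]=1
        return 1-(im&ob).sum()/(im|ob).sum()
    r=differential_evolution(cost,[(.48,.56),(.17,.25),(2.2,3.3)],seed=0,tol=1e-6,popsize=15,maxiter=60,polish=False); print(n,r.x,np.rad2deg(r.x[2]),r.fun,m.sum())
E
python3 meas2.py
```

```text
top0 eye 98 [-0.1105 -0.032   0.0062] [-0.0522  0.0343  0.0439]
   z 0.008 [-0.089 -0.088 -0.086 -0.058 -0.057 -0.056 -0.056 -0.054 -0.054] 0.0014
   z 0.016 [-0.089 -0.087 -0.085 -0.057 -0.057 -0.056 -0.053] 0.0019
   z 0.024 [-0.089 -0.088 -0.085 -0.056 -0.054] 0.0024
   z 0.032 [-0.089 -0.088 -0.087 -0.085 -0.083 -0.079 -0.076 -0.069 -0.063 -0.06
 -0.057 -0.056 -0.055 -0.052] 0.0003
strap [ 0.0014 -0.0226  0.0062] [0.0215 0.0723 0.1355]
 x=a z+b [0.04582109 0.00352197] angle 92.6235202917579 y mid 4.686491520847387e-05
side0 eye 241 [-0.0899 -0.0042  0.0064] [-0.0524  0.0033  0.0418]
   z 0.008 [-0.09  -0.089 -0.089 -0.088 -0.087 -0.086 -0.084 -0.057 -0.057 -0.056
 -0.055 -0.055 -0.053] -0.0016
   z 0.016 [-0.09  -0.089 -0.089 -0.088 -0.087 -0.086 -0.058 -0.057 -0.057 -0.056
 -0.055 -0.054 -0.053] -0.0015
   z 0.024 [-0.09  -0.089 -0.089 -0.088 -0.088 -0.087 -0.087 -0.085 -0.085 -0.058
 -0.058 -0.057 -0.057 -0.056 -0.055 -0.055 -0.053] -0.0019
   z 0.032 [-0.09  -0.087 -0.086 -0.084 -0.08  -0.076 -0.072 -0.069 -0.065 -0.061
 -0.058 -0.056 -0.052] -0.0013
strap [ 0.0016 -0.0234  0.006 ] [0.0117 0.0233 0.1323]
 x=a z+b [0.0478304 0.0030504] angle 92.73839285427894 y mid 9.000750525910671e-05
top0 [0.52998953 0.20770218 2.59879353] 148.899900981503 0.2769396551724138 562
side0 [0.52823581 0.20250876 2.57234742] 147.38465051224196 0.41445869799784196 516
```

```bash
cat > meas3.py <<'E'
from h import *
import re
src=open("meas2.py").read(); exec(src[src.index("def tmpl"):src.index("from scipy.opt")])
from scipy.optimize import minimize
from scipy.spatial import cKDTree
Tr=T
for n,(u0,v0,u1,v1) in {"top0":(262,178,318,244),"side0":(262,222,332,252)}.items():
    p,d,K,E=load(n); X=cloud(d,K,E)[v0:v1,u0:u1]
    m=(X[...,2]>.006)&(X[...,2]<.02)
    k,lab,st,_=cv2.connectedComponentsWithStats(m.astype(np.uint8),connectivity=8); i=1+np.argmax(st[1:,4]); m=lab==i
    q=X[m][:,:2]; print(n,len(q),st[1:,4],cv2.minAreaRect(q.astype(np.float32)))
    tr=cKDTree(Tr)
    def cost(t):
        x,y,th=t; Rr=np.array([[np.cos(th),-np.sin(th)],[np.sin(th),np.cos(th)]])
        L=(q-[x,y])@Rr; a=tr.query(L)[0]; b=cKDTree(L).query(Tr[::7])[0]
        return np.minimum(a,.006).mean()+np.minimum(b,.006).mean()
    best=min((minimize(cost,[.529,.205,t0],method="Nelder-Mead",options=dict(initial_simplex=[[.529,.205,t0],[.534,.205,t0],[.529,.21,t0],[.529,.205,t0+.1]])) for t0 in(2.45,2.55,2.65)),key=lambda r:r.fun)
    print(best.x,np.rad2deg(best.x[2]),best.fun)
    # overlay
    x,y,th=best.x; Rr=np.array([[np.cos(th),-np.sin(th)],[np.sin(th),np.cos(th)]])
    uv=proj(np.c_[Tr@Rr.T+[x,y],np.full(len(Tr),.009)],K,E); im=cv2.resize(p[v0:v1,u0:u1,::-1],None,fx=8,fy=8)
    for a in uv[::9]: cv2.circle(im,tuple(int(w) for w in (a-[u0-.5,v0-.5])*8),1,(0,255,0),-1)
    cv2.imwrite(f"pics/ov_{n}.png",im)
E
python3 meas3.py; python3 -c "
import cv2,numpy as np
a=cv2.imread('pics/ov_top0.png');b=cv2.imread('pics/ov_side0.png');a=cv2.resize(a,None,fx=.8,fy=.8);b=cv2.resize(b,None,fx=.75,fy=.75);H=a.shape[0];o=np.zeros((H,a.shape[1]+b.shape[1],3),np.uint8);o[:,:a.shape[1]]=a;o[:b.shape[0],a.shape[1]:]=b;cv2.imwrite('pics/ov.png',o);print(o.shape)"
```

```text
top0 411 [  1   1   1   1 411   1   1   1   1   1   1   1   2   1   2] ((0.5137351751327515, 0.21677759289741516), (0.04056765139102936, 0.12586461007595062), 57.36525344848633)
[0.53017724 0.20671561 2.58501947] 148.11070587454384 0.001283278337995733
side0 343 [343] ((0.5119264721870422, 0.21598884463310242), (0.04042331129312515, 0.12467142194509506), 55.6447868347168)
[0.52890501 0.20673253 2.60013663] 148.97685520893873 0.0015771130660709714
(422, 778, 3)
```

View pics/ov.png

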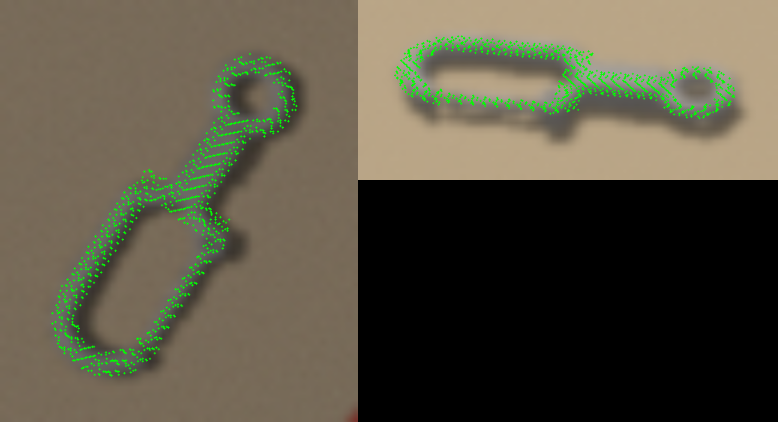

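```bash
cat > st.py <<'E'
from h import *
from scipy.spatial.transform import Rotation as Ro
from station import ctrl
c=np.array([.6043,-.1664]); a=np.deg2rad(-13.85)
Rc=np.array([[np.cos(a),-np.sin(a)],[np.sin(a),np.cos(a)]])
def state():
    o=ctrl.get_obs(); R=Ro.from_euler("xyz",o["eef_rot"]).as_matrix()
    return o,R
def show(tx=None,tz=None,tyaw=None,carrier=True):
    o,R=state(); p=o["ee_pos"]; yj=np.rad2deg(np.arctan2(R[1,1],R[0,1]))
    print("t",round(o["time_s"],2),"tcp",p.round(4),"jawyaw",yj.round(2),"xaxis",R[:,0].round(3),"F",o["force"].round(2),"gw",round(o["grip_width"],4),"q6",round(o["qpos"][5],2))
    print(" carrier frame",((p[:2]-c)@Rc).round(4),(p[2]-.14).round(4),"F_c",(o["force"][:2]@Rc).round(2))
    if tx is not None:
        w=c+Rc@np.array(tx) if carrier else np.array(tx)
        print(" delta",(w-p[:2]).round(4),round(tz-p[2],4) if tz is not None else "", "target",w.round(4))
    if tyaw is not None:
        d=(tyaw-yj+90)%180-90; print(" turn z",round(d,2),"-> q6 sign?")
E
python3 - <<'E'
from st import *
show([.03,0],.14+.085,-13.85+90)
E
```

```text
t 0.1 tcp [0.1624 0.5253 0.205 ] jawyaw 72.82 xaxis [-0.    -0.001 -1.   ] F [ 0.41 -0.34 -0.28] gw 0.094 q6 -0.07
 carrier frame [-0.5947  0.5658] 0.065 F_c [ 0.48 -0.23]
 delta [ 0.4711 -0.6988] 0.02 target [ 0.6334 -0.1736]
 turn z 3.33 -> q6 sign?
```

Request:
jog_arm --rows '[0.026,-0.028,0.003,0,0,0.4,1,0.026,-0.028,0.003,0,0,0.4,1,0.026,-0.028,0.003,0,0,0.4,1,0.026,-0.028,0.003,0,0,0.4,1,0.026,-0.028,0.003,0,0,0.4,1,0.026,-0.028,0.003,0,0,0.4,1,0.026,-0.028,0.003,0,0,0.4,1,0.026,-0.028,0.003,0,0,0.5,1]' --squeeze 40

```text
time_s: 0.77
ee_pos: [0.3713, 0.2998, 0.2295]
eef_rot: [-2.397, 1.571, -2.639]
force: [1.7, 0.5, 0.2]
grip_width: 0.0439
```

Request:
jog_arm --rows '[0.026,-0.028,0,0,0,0,1,0.026,-0.028,0,0,0,0,1,0.026,-0.028,0,0,0,0,1,0.026,-0.028,0,0,0,0,1,0.026,-0.028,0,0,0,0,1,0.026,-0.028,0,0,0,0,1,0.026,-0.028,0,0,0,0,1,0.026,-0.028,0,0,0,0,1]'

```text
time_s: 1.43
ee_pos: [0.5793, 0.0757, 0.2291]
eef_rot: [-2.952, 1.57, 3.089]
force: [0.4, 0.2, 0.3]
grip_width: 0.0004
```

```bash
python3 - <<'E'
from st import *
show([.05,.12],.14+.085,-13.85+90)
E
```

```text
t 1.43 tcp [0.5793 0.0757 0.2291] jawyaw 76.11 xaxis [-0.001  0.    -1.   ] F [0.44 0.18 0.29] gw 0.0004 q6 -1.26
 carrier frame [-0.0822  0.2291] 0.0891 F_c [0.38 0.28]
 delta [ 0.1023 -0.1376] -0.0041 target [ 0.6816 -0.0619]
 turn z 0.04 -> q6 sign?
```

Request:
jog_arm --rows '[0.0205,-0.0275,-0.001,0,0,0,1,0.0205,-0.0275,-0.001,0,0,0,1,0.0205,-0.0275,-0.001,0,0,0,1,0.0205,-0.0275,-0.001,0,0,0,1,0.0205,-0.0275,0,0,0,0,1]'

```text
time_s: 1.85
ee_pos: [0.6815, -0.0616, 0.2247]
eef_rot: [-3.065, 1.57, 2.976]
force: [0.5, 0.9, 0.2]
grip_width: 0.0007
```

Request:
jog_arm --rows '[-0.012,-0.028,0,0,0,0,1,-0.012,-0.028,0,0,0,0,1,-0.012,-0.028,0,0,0,0,1,-0.012,-0.028,0,0,0,0,1,0,0,0,0,0,0,1]'

```text
time_s: 2.27
ee_pos: [0.6311, -0.1765, 0.225]
eef_rot: [-2.481, 1.57, -2.728]
force: [-1.2, 0.7, -0.9]
grip_width: 0.0004
```

```bash
python3 - <<'E'
from st import *
show([-.06,0],.14+.085,-13.85+90)
E
```

```text
t 2.27 tcp [ 0.6311 -0.1765  0.225 ] jawyaw 75.88 xaxis [-0.001 -0.001 -1.   ] F [-1.22  0.7  -0.95] gw 0.0004 q6 -1.65
 carrier frame [ 0.0284 -0.0034] 0.085 F_c [-1.35  0.38]
 delta [-0.085   0.0245] -0.0 target [ 0.546 -0.152]
 turn z 0.27 -> q6 sign?
```

Request:
jog_arm --rows '[-0.0118,0.0032,0,0,0,0,1,-0.0118,0.0032,0,0,0,0,1,-0.0118,0.0032,0,0,0,0,1,-0.0118,0.0032,0,0,0,0,1,-0.0118,0.0032,0,0,0,0,1,-0.0118,0.0032,0,0,0,0,1]'

```text
time_s: 2.77
ee_pos: [0.5617, -0.1523, 0.2251]
eef_rot: [3.017, 1.57, 2.775]
force: [1.1, -1.2, -0.4]
grip_width: 0.0008
```

Request:
jog_arm --rows '[0.001,0,-0.01,0,0,0,1,0.001,0,-0.01,0,0,0,1,0.001,0,-0.01,0,0,0,1,0.001,0,-0.01,0,0,0,1,0.001,0,-0.01,0,0,0,1,0.001,0,-0.01,0,0,0,1]'

```text
time_s: 3.27
ee_pos: [0.5683, -0.1529, 0.1638]
eef_rot: [3.126, 1.57, 2.883]
force: [-0.4, -0.6, 0.8]
grip_width: 0.0004
```

```bash
python3 - <<'E'
from st import *
show([-.036,0],.14+.01,-13.85+90)
p,d=ctrl.camera("side"); crop(p,335,150,595,400,3,"pics/s1.png")
E
```

```text
t 3.27 tcp [ 0.5683 -0.1529  0.1638] jawyaw 76.12 xaxis [-0.001  0.    -1.   ] F [-0.38 -0.59  0.8 ] gw 0.0004 q6 -1.65
 carrier frame [-0.0382  0.0045] 0.0238 F_c [-0.22 -0.67]
 delta [ 0.0011 -0.0049] -0.0138 target [ 0.5693 -0.1578]
 turn z 0.03 -> q6 sign?
```

View pics/s1.png

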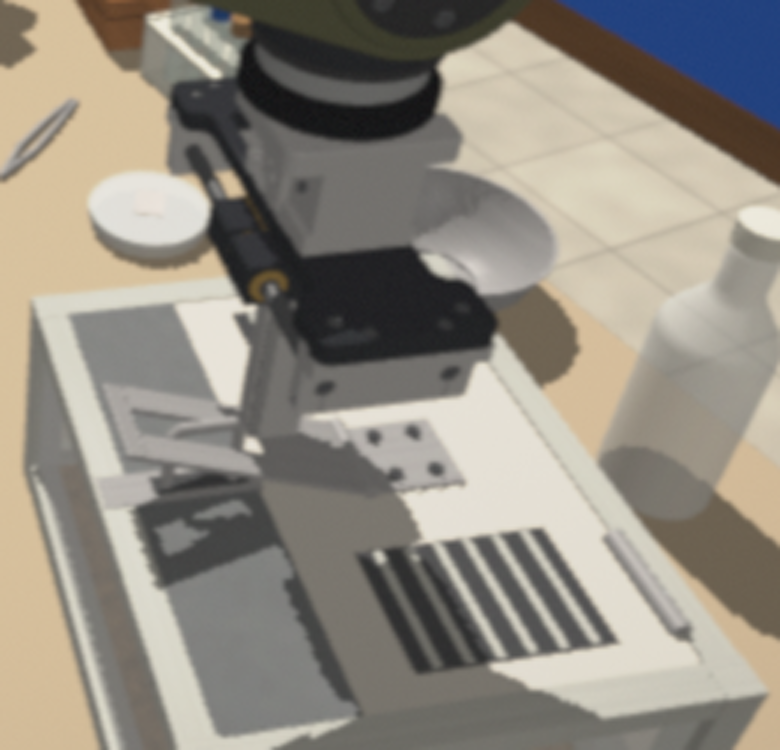

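The strap is about 25° up, the eye is entering the slot, and the fingertips sit on the solid root at about (260,440). Now I'll press it down gently.

Request:
jog_arm --rows '[0.001,-0.001,-0.004,0,0,0,1,0.001,-0.001,-0.004,0,0,0,1,0,-0.001,-0.004,0,0,0,1,0,-0.001,-0.003,0,0,0,1,0,0,-0.002,0,0,0,1,0,0,-0.002,0,0,0,1]'

```text
time_s: 3.82
ee_pos: [0.5701, -0.1569, 0.1464]
eef_rot: [-0.474, 1.571, -0.716]
force: [-0.8, 0.4, 0.2]
grip_width: 0.0004
```

```bash
python3 - <<'E'
from st import *
show([-.036,0],.14+.003,-13.85+90)
E
```

```text
t 3.82 tcp [ 0.5701 -0.1569  0.1464] jawyaw 76.12 xaxis [ 0. -0. -1.] F [-0.77  0.39  0.2 ] gw 0.0004 q6 -1.66
 carrier frame [-0.0355  0.001 ] 0.0064 F_c [-0.84  0.2 ]
 delta [-0.0008 -0.0008] -0.0034 target [ 0.5693 -0.1578]
 turn z 0.03 -> q6 sign?
```

Request:
jog_arm --rows '[0,0,-0.001,0,0,0,1,0,0,-0.001,0,0,0,1,0,0,-0.001,0,0,0,1,0,0,0,0,0,0,1]'

```text
time_s: 4.15
ee_pos: [0.5702, -0.1569, 0.1443]
eef_rot: [-0.218, 1.57, -0.46]
force: [-2.9, 0.1, 5.3]
grip_width: 0.0009
```

Request:
jog_arm --rows '[0,0,-0.0005,0,0,0,1,0,0,-0.0005,0,0,0,1,0,0,0,0,0,0,1]'

```text
time_s: 4.4
ee_pos: [0.5703, -0.1569, 0.1441]
eef_rot: [-0.159, 1.569, -0.401]
force: [-6.0, 1.9, 13.2]
grip_width: 0.0005
```

```bash
python3 - <<'E'
from st import *
o,R=state(); print(np.rad2deg(o["qpos"]).round(2), np.rad2deg(np.arctan2(o["ee_pos"][1],o["ee_pos"][0])))
show([.5295,.2067],.25,58.5,False)
E
```

```text
[-1.893e+01  2.548e+01  8.423e+01 -1.000e-02  7.022e+01 -9.505e+01] -15.381263430990577
t 4.4 tcp [ 0.5703 -0.1569  0.1441] jawyaw 76.13 xaxis [ 0.001 -0.001 -1.   ] F [-5.99  1.89 13.21] gw 0.0005 q6 -1.66
 carrier frame [-0.0353  0.0011] 0.0041 F_c [-6.27  0.4 ]
 delta [-0.0408  0.3636] 0.1059 target [0.5295 0.2067]
 turn z -17.63 -> q6 sign?
```

Request:
jog_arm --rows '[0,0,0.01,0,0,0,1,0,0,0.03,0,0,0,1,0,0,0.04,0,0,0,1,0,0,0.04,0,0,-6,1]'

```text
time_s: 4.73
ee_pos: [0.5697, -0.1566, 0.264]
eef_rot: [-3.136, 1.57, 2.802]
force: [1.2, -0.8, 0.9]
grip_width: 0.0001
```

```bash
python3 - <<'E'
from st import *
show([.5295,.2067],.15,58.5,False)
p,d=ctrl.camera("side"); m=ctrl.camera_model("side"); crop(p,335,215,595,400,3,"pics/s2.png")
np.savez("pics/side2.npz",p=p,d=d,K=m["K"],E=m["extrinsics"])
X=cloud(d,m["K"],m["extrinsics"]); L=np.concatenate([(X[...,:2]-c)@Rc,X[...,2:]-.14],-1)
s=L[(abs(abs(L[...,1])-.015)<.004)&(L[...,0]<-.06)&(L[...,0]>-.12)]; print(len(s),np.percentile(s[:,2],[10,50,90]))
E
```

```text
t 4.73 tcp [ 0.5697 -0.1566  0.264 ] jawyaw 70.23 xaxis [-0.001  0.    -1.   ] F [ 1.15 -0.76  0.87] gw 0.0001 q6 -1.56
 carrier frame [-0.036   0.0012] 0.124 F_c [ 1.3  -0.46]
 delta [-0.0402  0.3633] -0.114 target [0.5295 0.2067]
 turn z -11.73 -> q6 sign?
1296 [-0.04823725  0.24245155  0.33668788]
```

View pics/s2.png

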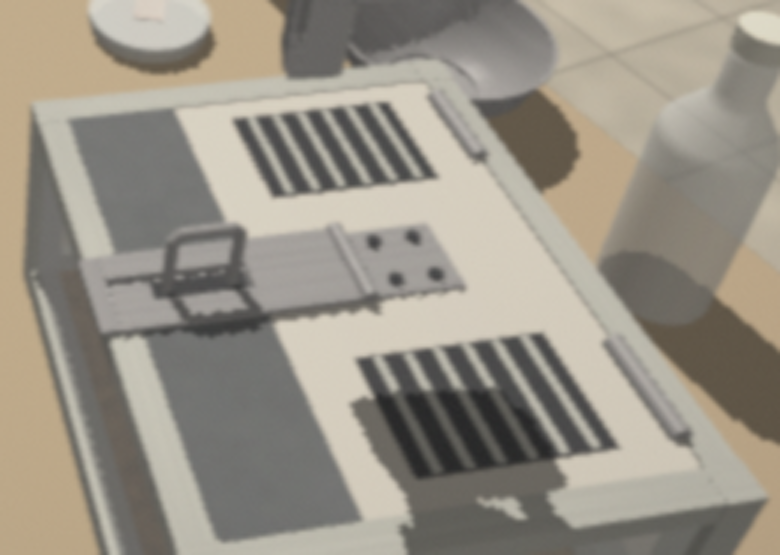

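Request:
jog_arm --rows '[-0.005,0.0405,0,0,0,-6,0.6,-0.005,0.0405,0,0,0,-6,0.6,-0.005,0.0405,0,0,0,-6,0.6,-0.005,0.0405,0,0,0,-6,0.6,-0.005,0.0405,0,0,0,-6,0.6,-0.005,0.0405,0,0,0,-6,0.6,-0.005,0.0405,0,0,0,-6,0.6,-0.005,0.0405,0,0,0,-6,0.6]'

```text
time_s: 5.45
ee_pos: [0.5295, 0.1691, 0.2629]
eef_rot: [1.449, 1.57, 0.259]
force: [1.0, 0.1, 0.9]
grip_width: 0.0378
```

Request:
jog_arm --rows '[0,0.01,-0.02,0,0,-7,0.6,0,0.01,-0.02,0,0,-7,0.6,0,0.01,-0.02,0,0,-7,0.6,0,0.01,-0.02,0,0,-7,0.6,0,0,-0.02,0,0,-7,0.6,0,0,-0.02,0,0,-7,0.6,0,0,-0.02,0,0,-7,0.6,0,0,0,0,0,-7,0.6]'

```text
time_s: 6.12
ee_pos: [0.5286, 0.2068, 0.1187]
eef_rot: [-0.67, 1.566, -2.838]
force: [-0.8, 0.1, -1.0]
grip_width: 0.0376
```

Request:
jog_arm --rows '[0,0,0,0,0,-7,0.6,0,0,0,0,0,-7,0.6,0,0,0,0,0,-7,0.6,0,0,0,0,0,-7,0.6,0,0,0,0,0,-7,0.6,0,0,0,0,0,-7,0.6,0,0,0,0,0,-7,0.6,0,0,0,0,0,-7,0.6]'

```text
time_s: 6.78
ee_pos: [0.5303, 0.2072, 0.1227]
eef_rot: [-2.773, 1.57, 0.365]
force: [0.3, -0.4, 0.5]
grip_width: 0.0379
```

```bash
python3 - <<'E'
from st import *
show([.5295,.2067],.06,58.5,False)
E
```

```text
t 6.78 tcp [0.5303 0.2072 0.1227] jawyaw -90.21 xaxis [ 0.001  0.    -1.   ] F [ 0.29 -0.45  0.5 ] gw 0.0379 q6 1.88
 carrier frame [-0.1613  0.3451] -0.0173 F_c [ 0.39 -0.36]
 delta [-0.0008 -0.0005] -0.0627 target [0.5295 0.2067]
 turn z -31.29 -> q6 sign?
```

Request:
jog_arm --rows '[0,0,-0.015,0,0,-6.3,0.6,0,0,-0.015,0,0,-6.3,0.6,0,0,-0.015,0,0,-6.3,0.6,-0.001,0,-0.015,0,0,-6.2,0.6,0,0,0,0,0,-6.2,0.6,0,0,0,0,0,0,0.6]'

```text
time_s: 7.28
ee_pos: [0.5289, 0.2071, 0.0618]
eef_rot: [0.805, 1.57, -2.886]
force: [-0.3, -0.2, 0.5]
grip_width: 0.038
```

```bash
python3 - <<'E'
from st import *
show([.5295,.2067],.002,58.5,False)
p,d=ctrl.camera("side"); crop(p,220,160,380,280,5,"pics/s3.png")
p,d=ctrl.camera("top"); crop(p,240,150,360,260,6,"pics/t3.png")
E
```

```text
t 7.28 tcp [0.5289 0.2071 0.0618] jawyaw -121.46 xaxis [-0.001 -0.    -1.   ] F [-0.29 -0.21  0.55] gw 0.038 q6 2.43
 carrier frame [-0.1627  0.3446] -0.0782 F_c [-0.23 -0.27]
 delta [ 0.0006 -0.0004] -0.0598 target [0.5295 0.2067]
 turn z -0.04 -> q6 sign?
```

View pics/s3.png

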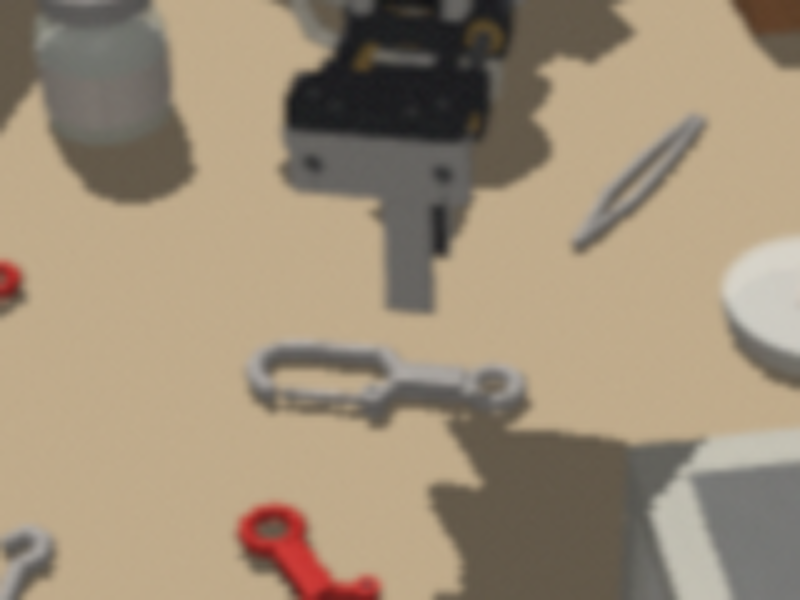

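The fingers are above the shank (crop ~(430,380)), and the bystanders are well clear. Going down and gripping.

Request:
jog_arm --rows '[0,0,-0.02,0,0,0,0.6,0,0,-0.02,0,0,0,0.6,0,0,-0.012,0,0,0,0.6,0,0,-0.005,0,0,0,0.6,0,0,-0.002,0,0,0,0.6,0,0,0,0,0,0,0.6]'

```text
time_s: 7.88
ee_pos: [0.5294, 0.2072, 0.0038]
eef_rot: [-2.379, 1.57, 0.219]
force: [0.8, -0.0, -0.1]
grip_width: 0.0374
```

Request:
jog_arm --rows '[0,0,0,0,0,0,0.75,0,0,0,0,0,0,0.85,0,0,0,0,0,0,1,0,0,0,0,0,0,1,0,0,0,0,0,0,1,0,0,0,0,0,0,1,0,0,0,0,0,0,1]' --squeeze 25

```text
time_s: 8.47
ee_pos: [0.5294, 0.2073, 0.0039]
eef_rot: [-2.299, 1.57, 0.299]
force: [-0.0, 0.8, 5.0]
grip_width: 0.0136
```

```bash
python3 - <<'E'
from st import *
show([.5295,.2067],.002,58.5,False)
for n in("side","top"):
    p,d=ctrl.camera(n); crop(p,*((220,160,380,280,5) if n=="side" else (240,150,360,260,6)),f"pics/{n[0]}4.png")
E
```

```text
t 8.47 tcp [0.5294 0.2073 0.0039] jawyaw -121.17 xaxis [ 0.001  0.    -1.   ] F [-0.02  0.79  5.04] gw 0.0136 q6 2.42
 carrier frame [-0.1621  0.3449] -0.1361 F_c [-0.21  0.76]
 delta [ 0.0001 -0.0006] -0.0019 target [0.5295 0.2067]
 turn z -0.33 -> q6 sign?
```

View pics/s4.png

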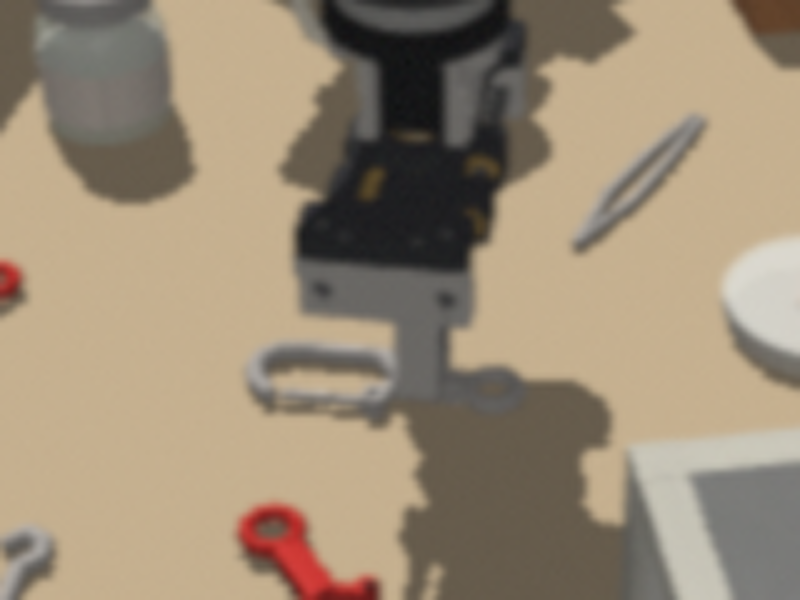

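Request:
jog_arm --rows '[0,0,0,0,0,0,1,0,0,0.005,0,0,0,1,0,0,0.02,0,0,0,1,0,0,0.035,0,0,0,1,0,0,0.04,0,0,0,1,0,0,0.04,0,0,0,1,0,0,0.04,0,0,4,1,0,-0.01,0.02,0,0,6,1]' --squeeze 60

```text
time_s: 9.23
ee_pos: [0.5297, 0.1983, 0.2085]
eef_rot: [-2.423, 1.566, 0.352]
force: [0.4, 0.0, -2.3]
grip_width: 0.0133
```

Request:
jog_arm --rows '[-0.003,-0.02,0,0,0,6.5,1,-0.003,-0.02,0,0,0,6.5,1,-0.003,-0.02,0,0,0,6.5,1,-0.003,-0.02,0,0,0,6.5,1,-0.003,-0.02,0,0,0,6.5,1,-0.003,-0.02,0,0,0,6.5,1,-0.003,-0.02,0,0,0,6.5,1,-0.003,-0.02,0,0,0,6.5,1]'

```text
time_s: 9.9
ee_pos: [0.5045, 0.0362, 0.2033]
eef_rot: [-0.518, 1.57, -3.116]
force: [0.3, 0.5, -2.3]
grip_width: 0.0132
```

Request:
jog_arm --rows '[-0.003,-0.02,0,0,0,6.5,1,-0.003,-0.02,0,0,0,6.5,1,-0.003,-0.02,0,0,0,6.5,1,-0.003,-0.02,0,0,0,6.5,1,-0.003,-0.02,0,0,0,6.5,1,-0.003,-0.013,0,0,0,6.5,1,0,0,0,0,0,6,1,0,0,0,0,0,0,1]'

```text
time_s: 10.57
ee_pos: [0.4867, -0.0764, 0.2033]
eef_rot: [-1.578, 1.57, 2.891]
force: [1.1, 0.8, -1.7]
grip_width: 0.0131
```

```bash
python3 - <<'E'
from st import *
show([-.135,.06],.16,-13.85)
for n in("side","top"):
    p,d=ctrl.camera(n); m=ctrl.camera_model(n); np.savez(f"pics/{n}5.npz",p=p,d=d,K=m["K"],E=m["extrinsics"]); crop(p,*((240,150,480,340,3) if n=="side" else (330,90,570,280,3)),f"pics/{n[0]}5.png")
E
```

```text
t 10.57 tcp [ 0.4867 -0.0764  0.2033] jawyaw -13.97 xaxis [-0.001  0.    -1.   ] F [ 1.06  0.79 -1.68] gw 0.0131 q6 0.01
 carrier frame [-0.1357  0.0592] 0.0633 F_c [0.84 1.02]
 delta [0.0009 0.0006] -0.0433 target [ 0.4876 -0.0758]
 turn z 0.12 -> q6 sign?
```

View pics/s5.png

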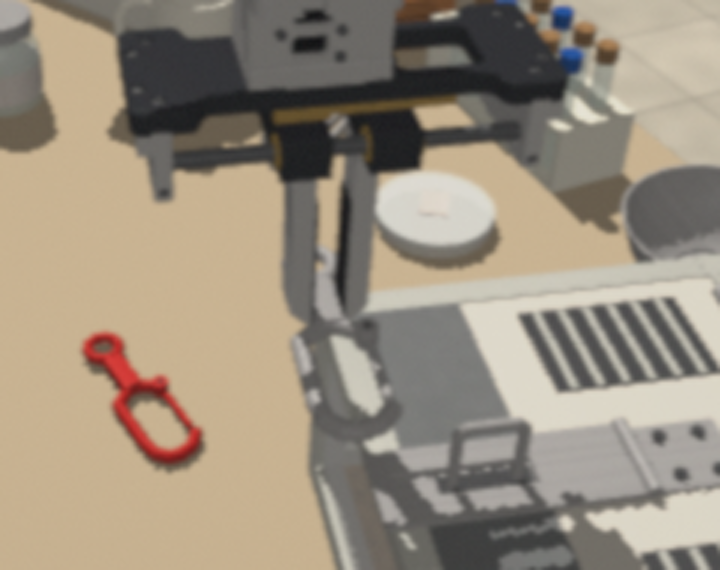

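View pics/t5.png

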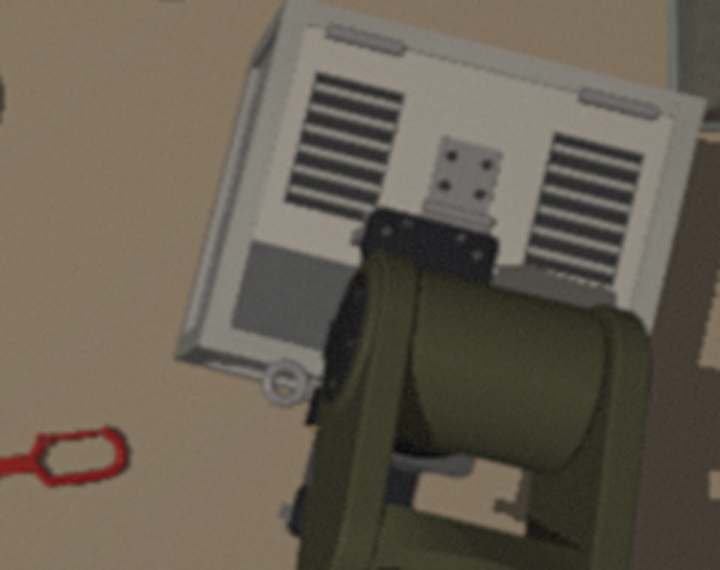

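```bash
cat > hookm.py <<'E'
from st import *
def hook(n,tcp):
    p,d,K,E=load(n); X=cloud(d,K,E); L=np.concatenate([(X[...,:2]-c)@Rc,X[...,2:]-.14],-1)-np.array([*((np.array(tcp[:2])-c)@Rc),tcp[2]-.14])
    # hook frame: x=-yc, y=xc
    h=np.stack([-L[...,1],L[...,0],L[...,2]],-1)
    m=(h[...,0]>.012)&(h[...,0]<.1)&(abs(h[...,1])<.035)&(h[...,2]>-.015)&(h[...,2]<.012)
    return h[m]
if __name__=="__main__":
    h=hook("side5",[.4867,-.0764,.2033]); t=h[h[:,2]>.002]; print(len(h),len(t))
    print("z pct",np.percentile(h[:,2],[5,25,50,75,95]).round(4))
    print("x max",np.sort(h[:,0])[-8:].round(4))
    for a in range(15,85,7):
        q=h[(h[:,0]>a/1e3)&(h[:,0]<a/1e3+.007)]
        if len(q): print(a,np.percentile(q[:,1],[1,99]).round(4),"z top",np.percentile(q[:,2],97).round(4), np.sort(q[:,1]*1e3).astype(int)[::4])
E
python3 hookm.py
```

```text
660 562
z pct [0.0007 0.003  0.0045 0.0055 0.0069]
x max [0.0803 0.0804 0.0804 0.0805 0.0811 0.0811 0.0811 0.0811]
15 [-0.0216  0.0191] z top 0.008 [-21 -20 -17 -15 -13 -12 -11 -10  -9  -8  -7  -5  -3   0   2   3   4   5
   6   8   8   9   9  11  12  14  16  17  18]
22 [-0.0217  0.0184] z top 0.008 [-21 -20 -19 -17 -16 -14 -13  10  11  11  11  12  13  15  15  17]
29 [-0.0216  0.0166] z top 0.0066 [-21 -20 -20 -18 -17 -15 -13  12  13  14]
36 [-0.0219  0.0161] z top 0.0067 [-22 -21 -19 -18 -17 -15 -13  11  13  14  16]
43 [-0.0219  0.0159] z top 0.0057 [-21 -20 -19 -18 -17 -16 -14  11  12  13  14  15]
50 [-0.0216  0.0158] z top 0.0066 [-21 -20 -19 -18 -16 -15  11  12  13  15]
57 [-0.0219  0.0161] z top 0.0063 [-22 -20 -20 -19 -19 -17 -16 -14 -12  12  13  14  16]
64 [-0.0203  0.0174] z top 0.0062 [-20 -19 -18 -18 -17 -15 -14 -13   5   8  10  12  13  14  15]
71 [-0.0183  0.0152] z top 0.006 [-19 -17 -16 -15 -14 -14 -13 -12 -11 -10  -9  -8  -7  -5  -4  -2   0   0
   1   3   4   5   6   7   8   8  10  11  12  15]
78 [-0.0124  0.0072] z top 0.0053 [-12 -10  -8  -7  -6  -4  -3  -2  -1   0   1   4   8]
```

The hook is level and square to the carrier, and its nose end reads 81–82 mm ahead of the TCP. Lowering it in front of the leg.

Request:
jog_arm --rows '[0.0005,0,-0.015,0,0,0,1,0,0,-0.015,0,0,0,1,0,0,-0.012,0,0,0,1,0,0,-0.006,0,0,0,1,0,-0.0005,-0.003,0,0,0,1,0,0,0,0,0,0,1]'

```text
time_s: 11.17
ee_pos: [0.4876, -0.0761, 0.1522]
eef_rot: [-1.553, 1.57, 2.911]
force: [-0.9, 0.1, -2.0]
grip_width: 0.0128
```

```bash
python3 - <<'E'
from st import *
show([-.122,.058],.151,-13.85)
E
```

```text
t 11.17 tcp [ 0.4876 -0.0761  0.1522] jawyaw -14.24 xaxis [-0.001  0.    -1.   ] F [-0.9   0.09 -1.99] gw 0.0128 q6 0.02
 carrier frame [-0.1349  0.0597] 0.0122 F_c [-0.89 -0.13]
 delta [ 0.0122 -0.0048] -0.0012 target [ 0.4997 -0.0809]
 turn z 0.39 -> q6 sign?
```

Request:
jog_arm --rows '[0.003,-0.0012,0,0,0,0.2,1,0.003,-0.0012,0,0,0,0,1,0.003,-0.0012,0,0,0,0,1,0.003,-0.0012,0,0,0,0,1,0,0,0,0,0,0,1]'

```text
time_s: 11.58
ee_pos: [0.5002, -0.0814, 0.1526]
eef_rot: [1.55, 1.57, -0.265]
force: [0.1, 0.6, -2.0]
grip_width: 0.0129
```

```bash
python3 - <<'E'
from hookm import *
show([-.11,.058],.151,-13.85)
P=[]
for n in("side",):
    o,R=state(); p,d=ctrl.camera(n); m=ctrl.camera_model(n); np.savez(f"pics/{n}6.npz",p=p,d=d,K=m["K"],E=m["extrinsics"]); crop(p,330,250,440,340,7,f"pics/{n[0]}6.png")
h=hook("side6",o["ee_pos"]); h=h[h[:,2]>-.0]
print("xmax",np.sort(h[:,0])[-12:].round(4))
for a in range(36,85,6):
    q=h[(h[:,0]>a/1e3)&(h[:,0]<a/1e3+.006)&(h[:,1]<.03)]
    if len(q): print(a,np.percentile(q[:,1],[1,99]).round(4),"z",np.percentile(q[:,2],[50,97]).round(4))
# leg
p,d,K,E=load("side6"); X=cloud(d,K,E); L=np.concatenate([(X[...,:2]-c)@Rc,X[...,2:]-.14],-1)
e=L[(L[...,0]>-.095)&(L[...,0]<-.08)&(abs(L[...,1])<.01)&(L[...,2]>.012)&(L[...,2]<.034)]; print("leg",len(e),e.min(0).round(4),e.max(0).round(4),e.mean(0).round(4))
E
```

```text
t 11.58 tcp [ 0.5002 -0.0814  0.1526] jawyaw -14.0 xaxis [ 0. -0. -1.] F [ 0.13  0.57 -2.02] gw 0.0129 q6 0.01
 carrier frame [-0.1214  0.0576] 0.0126 F_c [-0.01  0.58]
 delta [ 0.0112 -0.0023] -0.0016 target [ 0.5114 -0.0838]
 turn z 0.15 -> q6 sign?
xmax [0.0798 0.0798 0.0799 0.0802 0.0803 0.0803 0.0803 0.0803 0.0806 0.0806
 0.0808 0.0814]
36 [-0.022   0.0159] z [0.0046 0.0065]
42 [-0.0216  0.0155] z [0.0041 0.0067]
48 [-0.0216  0.0154] z [0.004  0.0067]
54 [-0.0222  0.0162] z [0.0039 0.0064]
60 [-0.021   0.0137] z [0.0045 0.0066]
66 [-0.0204  0.0163] z [0.0042 0.0061]
72 [-0.0166  0.0122] z [0.0048 0.0061]
78 [-0.0133  0.0062] z [0.0027 0.0061]
leg 51 [-0.0901 -0.0039  0.0121] [-0.0844  0.0015  0.034 ] [-0.0878 -0.0015  0.0231]
```

View pics/s6.png

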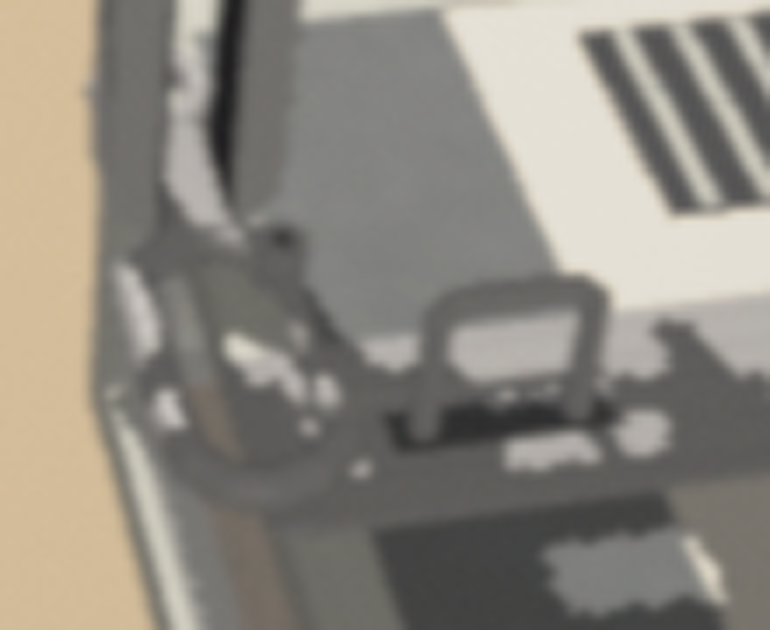

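Request:
jog_arm --rows '[0.001,-0.00025,0,0,0,0,1,0.001,-0.00025,0,0,0,0,1,0.001,-0.00025,0,0,0,0,1,0.001,-0.00025,0,0,0,0,1,0.001,-0.00025,0,0,0,0,1,0.001,-0.00025,0,0,0,0,1,0.001,-0.00025,0,0,0,0,1,0.001,-0.00025,0,0,0,0,1]'

```text
time_s: 12.3
ee_pos: [0.5077, -0.0832, 0.1525]
eef_rot: [-2.2, 1.571, 2.268]
force: [0.4, 0.2, -2.2]
grip_width: 0.0133
```

Request:
jog_arm --rows '[0.001,-0.00025,0,0,0,0,1,0.001,-0.00025,0,0,0,0,1,0.001,-0.00025,0,0,0,0,1,0,0,0,0,0,0,1]'

```text
time_s: 12.63
ee_pos: [0.5108, -0.0839, 0.1524]
eef_rot: [0.799, 1.571, -1.015]
force: [0.8, 0.1, -2.4]
grip_width: 0.0133
```

Request:
jog_arm --rows '[0.001,-0.00025,0,0,0,0,1,0.001,-0.00025,0,0,0,0,1,0,0,0,0,0,0,1]'

```text
time_s: 12.88
ee_pos: [0.5128, -0.0844, 0.1524]
eef_rot: [1.236, 1.571, -0.579]
force: [0.5, 0.3, -1.6]
grip_width: 0.0135
```

Request:
jog_arm --rows '[0.001,-0.00025,0,0,0,0,1,0.001,-0.00025,0,0,0,0,1,0,0,0,0,0,0,1]'

```text
time_s: 13.13
ee_pos: [0.5148, -0.0849, 0.1524]
eef_rot: [1.482, 1.571, -0.333]
force: [0.5, 0.2, -1.5]
grip_width: 0.0131
```

```bash
python3 - <<'E'
from hookm import *
show([-.11,.0575],.151,-13.85)
p,d=ctrl.camera("side"); crop(p,330,250,440,340,7,"pics/s7.png")
E
```

```text
t 13.13 tcp [ 0.5148 -0.0849  0.1524] jawyaw -13.98 xaxis [ 0. -0. -1.] F [ 0.48  0.16 -1.48] gw 0.0131 q6 0.01
 carrier frame [-0.1064  0.0577] 0.0124 F_c [0.42 0.27]
 delta [-0.0035  0.0007] -0.0014 target [ 0.5113 -0.0842]
 turn z 0.13 -> q6 sign?
```

View pics/s7.png

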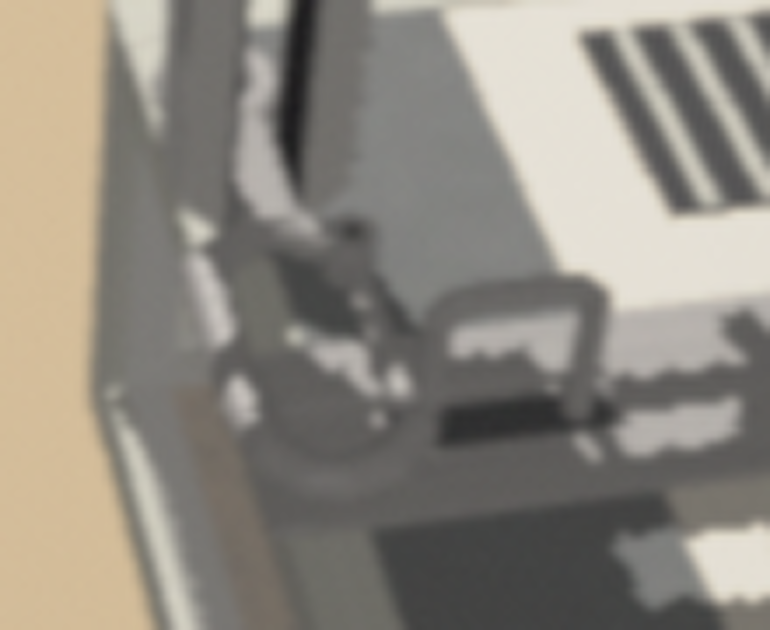

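The gate is right at the leg (crop ~(425,400)) and there's no force yet. Continuing in 1 mm steps by feel.

Request:
jog_arm --rows '[0.001,-0.00025,0,0,0,0,1,0.001,-0.00025,0,0,0,0,1,0,0,0,0,0,0,1]'

```text
time_s: 13.43
ee_pos: [0.5164, -0.0852, 0.1523]
eef_rot: [-1.827, 1.57, 2.642]
force: [-3.5, 2.5, -1.7]
grip_width: 0.0132
```

Request:
jog_arm --rows '[0.001,-0.00025,0,0,0,0,1,0.001,-0.00025,0,0,0,0,1,0,0,0,0,0,0,1]'

```text
time_s: 13.68
ee_pos: [0.5186, -0.0858, 0.1524]
eef_rot: [-1.969, 1.57, 2.499]
force: [-2.5, 3.7, -1.2]
grip_width: 0.0132
```

Request:
jog_arm --rows '[0.001,-0.00025,0,0,0,0,1,0.001,-0.00025,0,0,0,0,1,0,0,0,0,0,0,1]'

```text
time_s: 13.93
ee_pos: [0.5208, -0.0864, 0.1524]
eef_rot: [-2.505, 1.571, 1.964]
force: [-2.6, 3.1, -1.9]
grip_width: 0.0131
```

```bash
python3 - <<'E'
from hookm import *
show([-.11,.0575],.151,-13.85)
o,R=state(); print(o["moment"].round(3),o["force"].round(2))
p,d=ctrl.camera("side"); m=ctrl.camera_model("side");np.savez("pics/side8.npz",p=p,d=d,K=m["K"],E=m["extrinsics"]); crop(p,340,260,430,330,8,"pics/s8.png")
h=hook("side8",o["ee_pos"]); h=h[h[:,2]>-.0]
print("xmax",np.sort(h[:,0])[-12:].round(4))
for a in range(36,85,6):
    q=h[(h[:,0]>a/1e3)&(h[:,0]<a/1e3+.006)&(h[:,1]<.03)]
    if len(q): print(a,np.percentile(q[:,1],[1,99]).round(4),"z",np.percentile(q[:,2],[50,97]).round(4),(np.sort(q[:,1])*1e3).astype(int)[::2])
E
```

```text
t 13.93 tcp [ 0.5208 -0.0864  0.1524] jawyaw -13.98 xaxis [-0.  0. -1.] F [-2.65  3.06 -1.87] gw 0.0131 q6 0.01
 carrier frame [-0.1003  0.0577] 0.0124 F_c [-3.3   2.34]
 delta [-0.0095  0.0022] -0.0014 target [ 0.5113 -0.0842]
 turn z 0.13 -> q6 sign?
[ 0.549  0.664 -0.139] [-2.65  3.06 -1.87]
xmax [0.0797 0.0797 0.0797 0.0799 0.0799 0.08   0.08   0.08   0.0803 0.0803
 0.0809 0.0811]
36 [-0.0225  0.0125] z [0.0045 0.007 ] [-22 -22 -21 -20 -19 -19 -18 -17 -16 -15   7   9  10  11  12]
42 [-0.0229  0.0127] z [0.0042 0.0067] [-22 -22 -21 -21 -20 -20 -19 -18 -18 -17 -16 -15 -13   8   8   8   9  10
  10  11  13]
48 [-0.023   0.0104] z [0.0042 0.0063] [-23 -22 -21 -21 -21 -20 -19 -17 -17 -16 -15   6   6   7   8   8   9  10]
54 [-0.0232  0.0152] z [0.004  0.0114] [-23 -22 -22 -21 -20 -19 -19 -18 -17 -16 -14   5   5   6   7   8   9   9
  10  10  10  11  11  12  13  13  14  14]
60 [-0.0222  0.0149] z [0.0044 0.0108] [-22 -22 -21 -21 -20 -19 -18 -18 -17 -16 -15 -14   7   8  10  11  11  13
  14  14]
66 [-0.0217  0.0165] z [0.0044 0.0064] [-22 -21 -21 -20 -20 -19 -19 -18 -17 -17 -17 -16 -15 -15 -14 -13 -12  -1
   5   7   8   9  10  10  11  12  13  13  14  15  16]
72 [-0.0182  0.0126] z [0.0046 0.0056] [-19 -17 -17 -16 -16 -15 -14 -14 -13 -12 -12 -12 -11 -11 -10  -9  -9  -8
  -7  -7  -6  -5  -5  -4  -3  -2  -1   0   0   0   1   2   2   3   4   4
   5   5   6   6   7   8   8   9   9  10  12  13]
78 [-0.0143  0.0067] z [0.0028 0.0046] [-14 -13 -11 -10  -8  -8  -7  -5  -5  -3  -3  -2  -1   0   0   1   3   4]
```

View pics/s8.png

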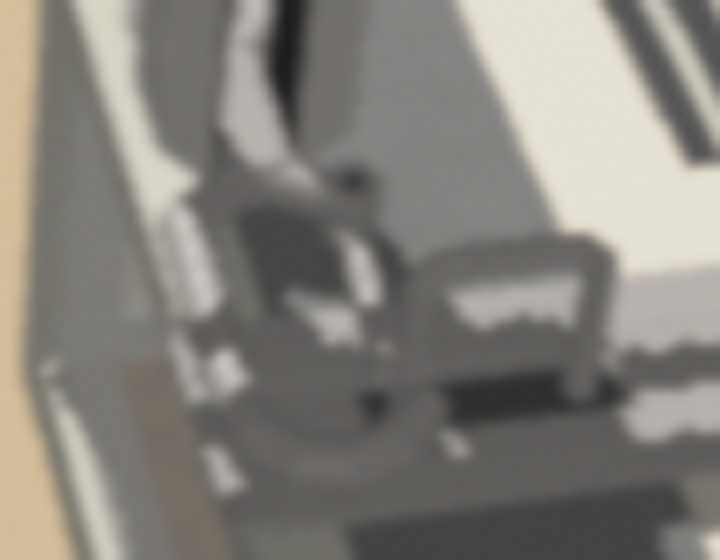

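The gate is opening (it reads y≈10 at x≈50, down from 15.5) with the leg just inside the nose tip, at about 4 N. Continuing.

Request:
jog_arm --rows '[0.001,-0.00025,0,0,0,0,1,0.001,-0.00025,0,0,0,0,1,0.001,-0.00025,0,0,0,0,1]'

```text
time_s: 14.23
ee_pos: [0.5237, -0.0873, 0.1524]
eef_rot: [-0.646, 1.571, -2.461]
force: [-4.8, 1.2, -0.8]
grip_width: 0.0132
```

Request:
jog_arm --rows '[0.001,-0.00025,0,0,0,0,1,0.001,-0.00025,0,0,0,0,1,0.001,-0.00025,0,0,0,0,1]'

```text
time_s: 14.48
ee_pos: [0.5266, -0.0882, 0.1524]
eef_rot: [-0.745, 1.57, -2.56]
force: [-5.9, 0.1, -1.3]
grip_width: 0.0131
```

```bash
python3 - <<'E'
from hookm import *
show()
o,R=state(); print(o["moment"].round(3),o["force"].round(2))
p,d=ctrl.camera("side"); crop(p,340,260,430,330,8,"pics/s9.png")
E
```

```text
t 14.48 tcp [ 0.5266 -0.0882  0.1524] jawyaw -13.99 xaxis [-0.001 -0.    -1.   ] F [-5.93  0.09 -1.33] gw 0.0131 q6 0.01
 carrier frame [-0.0942  0.0574] 0.0124 F_c [-5.78 -1.33]
[-0.012  1.123 -0.388] [-5.93  0.09 -1.33]
```

View pics/s9.png

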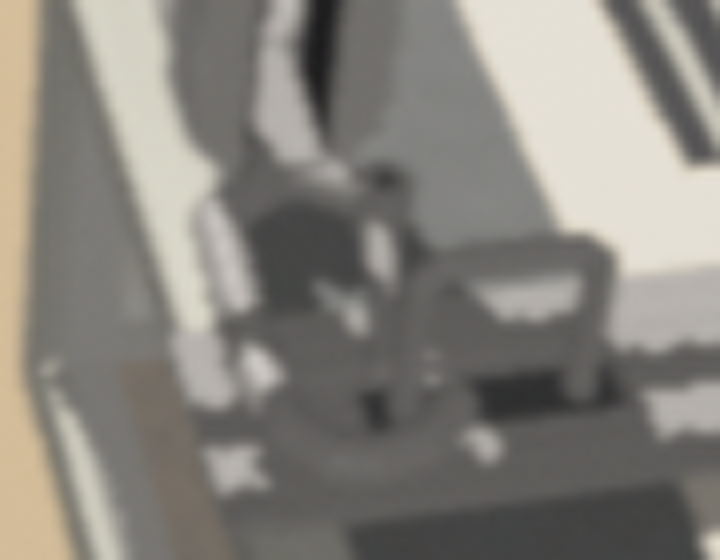

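Request:
jog_arm --rows '[0.001,-0.00025,0,0,0,0,1,0.001,-0.00025,0,0,0,0,1,0.001,-0.00025,0,0,0,0,1,0.001,-0.00025,0,0,0,0,1]'

```text
time_s: 14.87
ee_pos: [0.5305, -0.089, 0.1524]
eef_rot: [-1.129, 1.57, -2.944]
force: [-5.2, 0.9, -1.2]
grip_width: 0.0131
```

Request:
jog_arm --rows '[0.001,-0.00025,0,0,0,0,1,0.001,-0.00025,0,0,0,0,1,0.001,-0.00025,0,0,0,0,1]'

```text
time_s: 15.12
ee_pos: [0.5335, -0.0897, 0.1523]
eef_rot: [-1.441, 1.57, 3.027]
force: [-4.6, 1.1, -1.6]
grip_width: 0.013
```

```bash
python3 - <<'E'
from hookm import *
show()
p,d=ctrl.camera("side"); crop(p,340,260,430,330,8,"pics/s10.png")
E
```

```text
t 15.12 tcp [ 0.5335 -0.0897  0.1523] jawyaw -13.98 xaxis [-0.001  0.    -1.   ] F [-4.57  1.12 -1.57] gw 0.013 q6 0.01
 carrier frame [-0.0871  0.0575] 0.0123 F_c [-4.71 -0.  ]
```

View pics/s10.png

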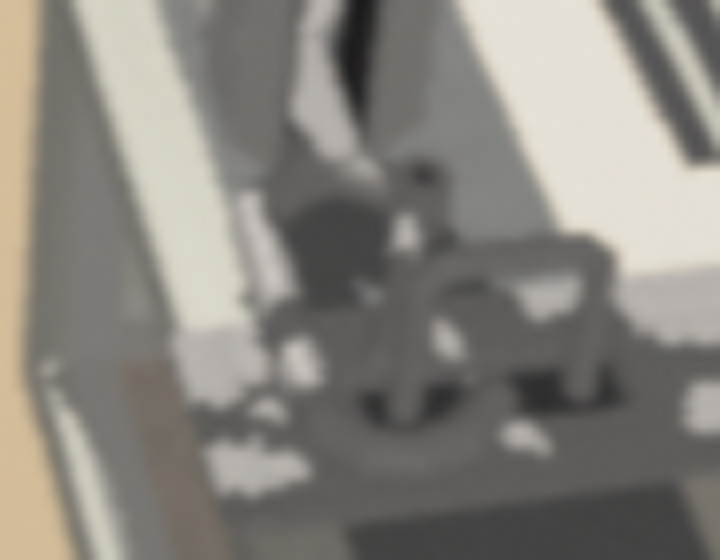

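Request:
jog_arm --rows '[0.001,-0.00025,0,0,0,0,1,0.001,-0.00025,0,0,0,0,1,0.001,-0.00025,0,0,0,0,1]'

```text
time_s: 15.42
ee_pos: [0.5365, -0.0903, 0.1523]
eef_rot: [-1.877, 1.57, 2.591]
force: [-4.4, 1.7, -2.0]
grip_width: 0.013
```

Request:
jog_arm --rows '[0.001,-0.00025,0,0,0,0,1,0.001,-0.00025,0,0,0,0,1]'

```text
time_s: 15.58
ee_pos: [0.5387, -0.0906, 0.1524]
eef_rot: [-2.685, 1.57, 1.783]
force: [-3.4, 4.8, -1.8]
grip_width: 0.0131
```

Request:
jog_arm --rows '[0.001,-0.00025,0,0,0,0,1,0.0005,0,0,0,0,0,1]'

```text
time_s: 15.75
ee_pos: [0.5404, -0.0907, 0.1524]
eef_rot: [2.857, 1.57, 1.042]
force: [-2.3, 5.0, -1.1]
grip_width: 0.0131
```

```bash
python3 - <<'E'
from hookm import *
show()
p,d=ctrl.camera("side"); crop(p,340,260,430,330,8,"pics/s11.png")
E
```

```text
t 15.75 tcp [ 0.5404 -0.0907  0.1524] jawyaw -13.97 xaxis [ 0.     0.001 -1.   ] F [-2.29  4.99 -1.06] gw 0.0131 q6 0.01
 carrier frame [-0.0801  0.0582] 0.0124 F_c [-3.42  4.29]
```

View pics/s11.png

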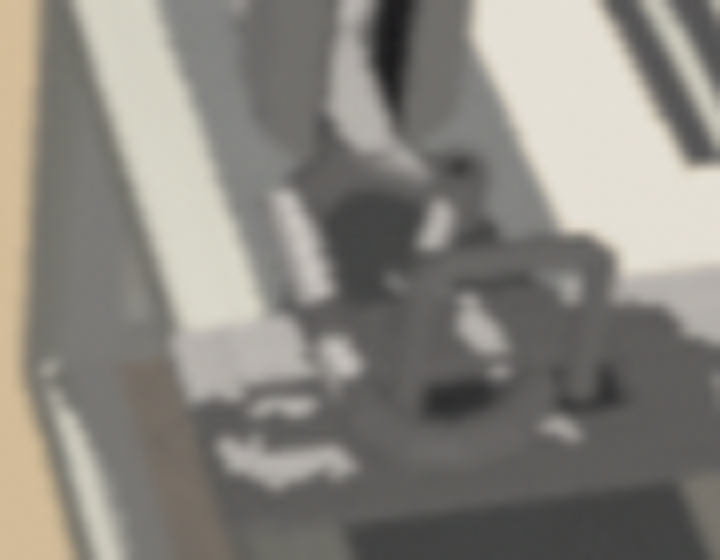

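Request:
jog_arm --rows '[0.0005,-0.0001,0,0,0,0,1,0.0005,-0.0001,0,0,0,0,1,0,0,0,0,0,0,1]'

```text
time_s: 16.05
ee_pos: [0.5417, -0.0915, 0.1527]
eef_rot: [1.423, 1.569, -0.391]
force: [-0.7, -0.8, -1.3]
grip_width: 0.0136
```

Request:
jog_arm --rows '[0.0005,-0.0001,0,0,0,0,1,0.0005,-0.0001,0,0,0,0,1,0,0,0,0,0,0,1]'

```text
time_s: 16.3
ee_pos: [0.5424, -0.0917, 0.1525]
eef_rot: [1.366, 1.57, -0.449]
force: [-0.1, -0.7, -1.6]
grip_width: 0.013
```

Force fell to nothing, so the gate appears to have snapped shut. Checking with pictures.

```bash
python3 - <<'E'
from hookm import *
show()
o,R=state()
p,d=ctrl.camera("side"); m=ctrl.camera_model("side");np.savez("pics/side12.npz",p=p,d=d,K=m["K"],E=m["extrinsics"]); crop(p,340,260,430,330,8,"pics/s12.png")
h=hook("side12",o["ee_pos"])
for a in range(24,85,6):
    q=h[(h[:,0]>a/1e3)&(h[:,0]<a/1e3+.006)&(h[:,1]<.03)&(h[:,2]>-.001)]
    if len(q): print(a,(np.sort(q[:,1])*1e3).astype(int)[::2])
E
```

```text
t 16.3 tcp [ 0.5424 -0.0917  0.1525] jawyaw -13.98 xaxis [ 0.001 -0.    -1.   ] F [-0.1 -0.7 -1.6] gw 0.013 q6 0.01
 carrier frame [-0.078   0.0577] 0.0125 F_c [ 0.07 -0.7 ]
24 [-21 -21 -21 -20 -19 -18 -18 -16 -16 -15 -13  11  11  11  12  12  13  13
  13  15  15  16]
30 [-22 -21 -21 -20 -19 -18 -17 -16 -15 -14  11  12  14  15]
36 [-21 -21 -20 -20 -20 -19 -18 -17 -16 -16 -14  16]
42 [-22 -22 -20 -20 -20 -19 -18 -17 -16 -15 -14  11  11  12  12  14  14]
48 [-22 -21 -20 -20 -19 -18 -17 -17 -16 -15 -13  11  12  12  13  14]
54 [-22 -21 -21 -21 -20 -19 -19 -18 -17 -16 -15 -14 -11 -11 -11 -11 -10 -10
 -10  -9  -7  -7  -7  10  11  11  11  12  13  13  14  14  16  20  20  20
  20  21  21  22  23  24  24]
60 [-21 -20 -20 -20 -19 -19 -19 -18 -16 -16 -15 -14 -13  -9  -9  -8   9  12
  13  15  21  22  23]
66 [-20 -19 -19 -18 -18 -18 -17 -17 -16 -15 -15 -14 -13 -12 -11   4   6   7
   8   9  10  11  12  13  14  14  15  16  17]
72 [-18 -17 -16 -16 -15 -14 -14 -13 -13 -12 -12 -11 -11 -11 -10 -10  -9  -8
  -7  -7  -6  -5  -4  -4  -3  -3  -1   0   0   1   1   2   2   3   4   5
   5   6   7   8   8   8   9   9  10  11  12]
78 [-13 -12 -10  -9  -8  -7  -6  -6  -4  -3  -3  -2  -2  -1   0   0   0   1
   3   4   6]
```

View pics/s12.png

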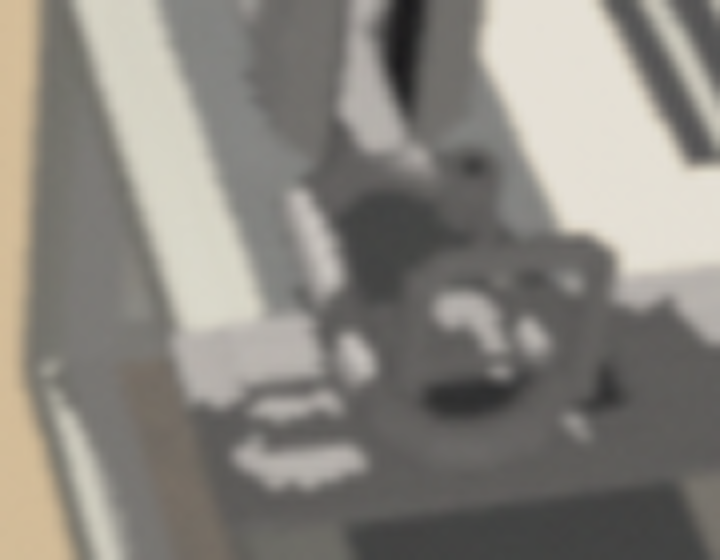

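The gate is back at y≈11–16 along its whole length, and the leg at (410,385) is inside beside the back bar. I'll back off 5 mm to centre it, lower the hook onto the strap, and release.

Request:
jog_arm --rows '[-0.001,0.00025,0,0,0,0,1,-0.001,0.00025,0,0,0,0,1,-0.001,0.00025,0,0,0,0,1,-0.001,0.00025,0,0,0,0,1,-0.001,0.00025,0,0,0,0,1,0,0,-0.001,0,0,0,1,0,0,-0.001,0,0,0,1,0,0,0,0,0,0,1]'

```text
time_s: 17.02
ee_pos: [0.537, -0.0903, 0.1502]
eef_rot: [-1.604, 1.571, 2.865]
force: [-0.1, 0.0, -1.8]
grip_width: 0.0133
```

Request:
jog_arm --rows '[0,0,-0.0005,0,0,0,1,0,0,-0.0005,0,0,0,1,0,0,0,0,0,0,1]'

```text
time_s: 17.27
ee_pos: [0.5371, -0.0903, 0.1493]
eef_rot: [-1.503, 1.571, 2.966]
force: [0.1, -0.4, -2.0]
grip_width: 0.0133
```

Request:
jog_arm --rows '[0,0,-0.0005,0,0,0,1,0,0,0,0,0,0,1]'

```text
time_s: 17.43
ee_pos: [0.5371, -0.0903, 0.1489]
eef_rot: [-1.553, 1.571, 2.916]
force: [0.9, -0.2, -1.5]
grip_width: 0.0128
```

Request:
jog_arm --rows '[0,0,-0.0005,0,0,0,1,0,0,0,0,0,0,1]'

```text
time_s: 17.6
ee_pos: [0.5371, -0.0903, 0.1484]
eef_rot: [-1.591, 1.571, 2.878]
force: [-0.3, 0.9, -0.7]
grip_width: 0.0131
```

Request:
jog_arm --rows '[0,0,-0.0005,0,0,0,1,0,0,0,0,0,0,1]'

```text
time_s: 17.77
ee_pos: [0.5371, -0.0903, 0.1479]
eef_rot: [-1.738, 1.571, 2.731]
force: [-0.1, 0.4, -0.8]
grip_width: 0.013
```

Request:
jog_arm --rows '[0,0,-0.0005,0,0,0,1,0,0,0,0,0,0,1]'

```text
time_s: 17.93
ee_pos: [0.5372, -0.0903, 0.1475]
eef_rot: [1.736, 1.571, -0.079]
force: [0.1, -0.1, 0.1]
grip_width: 0.0129
```

Request:
jog_arm --rows '[0,0,0,0,0,0,0.83,0,0,0,0,0,0,0.78,0,0,0,0,0,0,0.72,0,0,0,0,0,0,0.68,0,0,0,0,0,0,0.68]'

```text
time_s: 18.35
ee_pos: [0.5372, -0.0903, 0.1475]
eef_rot: [1.434, 1.571, -0.381]
force: [-0.5, -0.6, 1.1]
grip_width: 0.0296
```

Request:
jog_arm --rows '[0,0,0.005,0,0,0,0.68,0,0,0.02,0,0,0,0.68,0,0,0.035,0,0,0,0.68,0,0,0.04,0,0,0,0.68,-0.02,0.02,0.02,0,0,0,0.68,-0.025,0.03,0,0,0,0,0.68,-0.025,0.03,0,0,0,0,0.68,-0.025,0.03,0,0,0,0,0.68]'

```text
time_s: 19.02
ee_pos: [0.4408, 0.0206, 0.2679]
eef_rot: [1.864, 1.57, 0.048]
force: [-0.3, 0.1, 0.7]
grip_width: 0.0302
```

Request:
jog_arm --rows '[-0.02,0.035,0,0,0,0,0.68,-0.02,0.035,0,0,0,0,0.68,-0.02,0.035,0,0,0,0,0.68,0,0,0,0,0,0,0.68]'

```text
time_s: 19.35
ee_pos: [0.3794, 0.1289, 0.2683]
eef_rot: [2.699, 1.569, 0.89]
force: [0.1, 0.4, -0.1]
grip_width: 0.0299
```

```bash
python3 - <<'E'
from hookm import *
show()
for n in("side","top"):
    p,d=ctrl.camera(n); m=ctrl.camera_model(n);np.savez(f"pics/{n}13.npz",p=p,d=d,K=m["K"],E=m["extrinsics"])
    crop(p,*((330,225,450,325,6) if n=="side" else (405,140,535,230,6)),f"pics/{n[0]}13.png")
    cv2.imwrite(f"pics/{n}13.png",p[:,:,::-1])
    w=[.5372,-.0903,.1475]; h=hook(n+"13",w)
    print(n,"xmax",np.sort(h[:,0])[-6:].round(4))
    for a in range(24,85,6):
        q=h[(h[:,0]>a/1e3)&(h[:,0]<a/1e3+.006)&(h[:,2]>.000)]
        if len(q): print(a,(np.sort(q[:,1])*1e3).astype(int)[::2],np.percentile(q[:,2],95).round(4))
E
```

```text
t 19.35 tcp [0.3794 0.1289 0.2683] jawyaw -13.69 xaxis [ 0.001  0.001 -1.   ] F [ 0.11  0.36 -0.06] gw 0.0299 q6 0.47
 carrier frame [-0.289   0.2329] 0.1283 F_c [0.02 0.37]
side xmax [0.0998 0.0998 0.0999 0.0999 0.1    0.1   ]
24 [-21 -21 -20 -20 -19 -18 -17 -17 -16 -15  11  12  13  13  14  15] 0.0061
30 [-21 -21 -20 -20 -19 -18 -17 -16 -15 -14 -13] 0.0063
36 [-21 -21 -20 -19 -18 -18 -17 -16 -15 -14  11  12  12  13  14  15] 0.0063
42 [-21 -21 -21 -20 -20 -18 -18 -16 -16 -15 -14  11  12  12  13  14  15] 0.0066
48 [-21 -21 -20 -19 -18 -18 -17 -16 -15 -14  10  11  12  13  14  15] 0.0066
54 [-21 -21 -21 -20 -20 -19 -18 -18 -16 -15 -14  -5  -5  -5  -5  -5  -4  -3
  -2  -1  -1  11  11  12  13  13  14  15  16  25  25  26  26  27  28  29] 0.0098
60 [-20 -20 -20 -20 -19 -19 -18 -17 -17 -16 -15 -14 -12  -4  -3  -3  11  12
  13  15  15  26  27  28  29] 0.0098
66 [-20 -19 -18 -18 -17 -17 -16 -16 -15 -14 -13 -12 -12 -11  -8   6   7   8
   8   9  10  11  12  13  13  15  15  17  17] 0.0073
72 [-18 -16 -15 -15 -14 -14 -14 -13 -13 -12 -12 -12 -11 -11 -10  -9  -9  -9
  -8  -7  -7  -6  -5  -4  -3  -2 
[... 205 characters left out ...]
998 0.0998 0.0999 0.0999]
24 [-21 -20 -19 -18 -17 -16 -15 -14 -12  12  13  15  16] 0.0082
30 [-21 -20 -18 -17 -16 -14 -12  12  14  15  16] 0.0076
36 [-34 -20 -19 -18 -17 -15 -14 -12  12  13  14  15  19] 0.0079
42 [-21 -20 -19 -18 -17 -15 -15 -13  -7  12  14  14  16  25] 0.0081
48 [-22 -20 -19 -17 -16 -15 -14  12  12  13  16] 0.0081
54 [-20 -19 -19 -17 -16 -15 -14 -12  -6  -4  -3   0  12  14  15  16  25  27
  28] 0.0101
60 [-29 -20 -20 -18 -17 -16 -15 -14 -12 -11  14] 0.0091
66 [-28 -18 -16 -15 -14 -13 -12 -10  -9  -6   0   1   3   5   7   9  11  13
  15  27] 0.0083
72 [-33 -13 -12 -11  -9  -7  -7  -6  -5  -3  -3  -2  -1   0   1   2   4   5
   7   9   9  15  33] 0.0089
78 [-8 -3  0  5] 0.0066
```

View pics/s13.png

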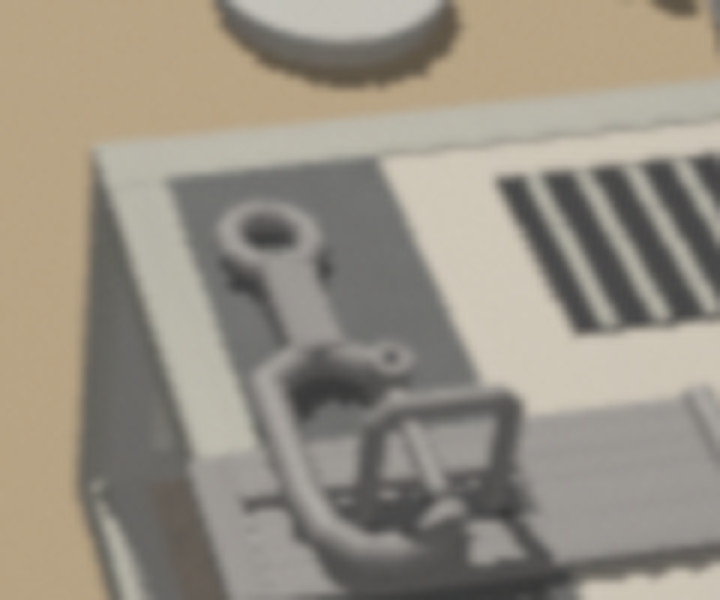

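View pics/t13.png

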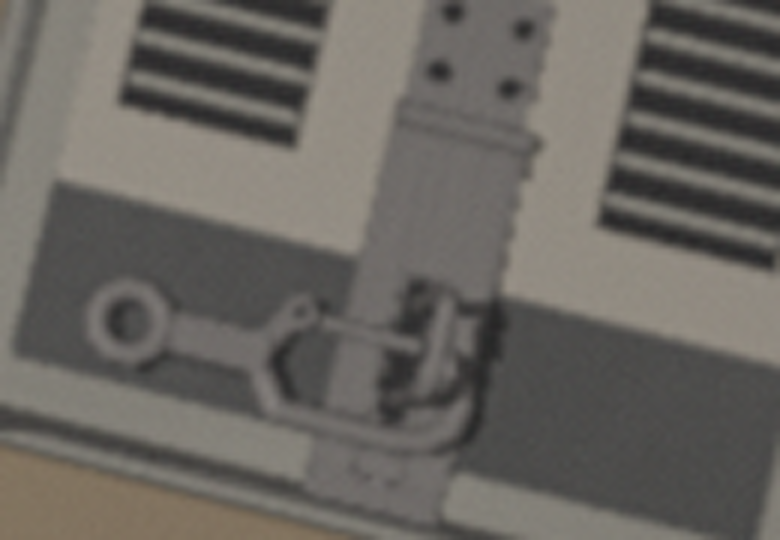

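View pics/side13.png

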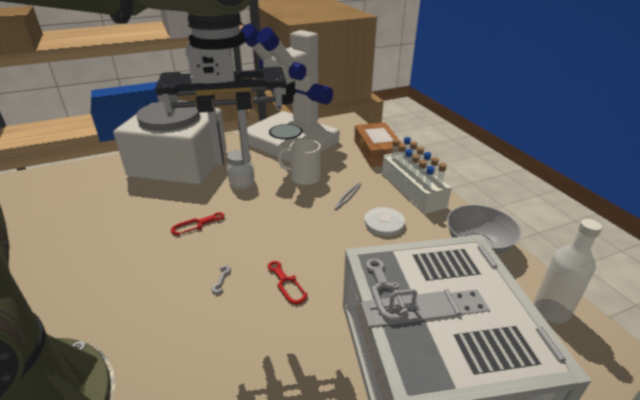

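The last pictures show the hook lying flat over the flat strap. The gate runs straight to the nose tip (side crop (400,390) to (440,510)), and the near leg at (370,480) is inside. The bystanders haven't moved and the gripper is clear. Handing in.

```bash
python3 -c "
from station import ctrl
print(ctrl.hand_in())"
```

```text
the job is handed in; nothing more can be done
None
```

The lid is secured and the job is handed in. It gives no verdict, so what follows rests on my own checks.

**What I did:**
- I folded the strap flat, pressing it down at its solid root. The fingertips stopped at its flat height, 4 mm above the carrier's top.
- I gripped the grey gated hook by the shank and pushed its gate onto the near leg in steps of 1 mm or less. The push read about 4–6 N and dropped to nothing after about 26 mm, when the gate snapped shut.
- I backed off 5 mm, lowered the hook onto the strap, let go and moved the arm clear, finishing at 19.4 s.

**Last checks:**
- **Hook:** both cameras show it flat over the flat strap, with the gate shut along its whole length. The near leg is inside, about 2 mm from the middle line and 5 mm short of the nose tip.
- **Bystanders:** by eye, the dish, forceps, S-hook and mug are where they were.

**What disagreed:**
- My estimates of where the hook sat in the grip differed by about 2 mm along its length, so I aimed between them and finished by feel.
- At first touch the force also had a sideways part that I could not explain. It stayed small.

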